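Close and lock the jaw of a bottle stand

TASK

Set the bottle stand for slim bottles: turn its crank clockwise by the loose grip sleeve until the crank comes to its stop (the jaw carriage is then fully home), and only then take the large T-handle key from the tool rack and with it turn the square lock screw, recessed in the cup on the carriage, clockwise until it stops. Put the key back, standing in the rack slot it came from, let go of everything, and leave the other things where they are.

Things in the scene. Friction and masses are not known exactly. Their poses are not given: they have to be found in the camera images.
- stand: Bottle stand, fixed, at the robot's left or right, yaw within 0.25 rad: dark base plate 150 (x) x 260 (y) x 18 mm; origin at the centre of its underside, on the table. At its -y end an aluminium gearbox 70 x 60 mm, 100 mm high, with the crank on top; along y two rods with the jaw carriage (block 120 x 56 mm, top at 64 mm); at its +y end a stop block 68 mm high.
- crank_axis (a point): Fixed point on the crank's vertical axis (stand frame x 0, y -90 mm), 146 mm above the table = mid height of the grip sleeve. Axes as the stand.
- crank (a joint): Crank angle, 0 to 6.283 rad (stops at both ends), growing clockwise seen from above; starts at 0.9 to 2.9, home at 6.283. At 0 and at 6.283 the arm points along the stand's -y. Friction 0.1 Nm, it stays where left. 1 rad moves the carriage 6.37 mm along the stand's +y. The flat arm's top is 116 mm above the table, the hub's 123 mm.
- sleeve: Black upright grip sleeve spinning freely on the crank's pin, 22 mm diameter, 52 mm tall; origin at the centre of its lower end (122 mm above the table, 50 mm from the crank's axis); top 174 mm above the table. It can be gripped from above and led round with the gripper's heading unchanged.
- screw_head (a point): Centre of the top of the lock screw's square head, 90 mm above the table; x and y along the head's flats, turning with it. Steel head 14 mm square, 23 mm tall (top 4 mm stepped in to 10.5 mm), on a dark round flange 33 mm wide with its top 67 mm above the table. It rides with the carriage on the stand's x = 0, at stand y = -28 mm + 6.37 mm x crank angle (12 mm when home).
- cup_rim (a point): Centre of the rim of the round cup on the carriage in which the lock screw stands, 104 mm above the table; inner diameter 42 mm, outer 54 mm, inner floor 64 mm above the table. Axes as the stand.
- screw (a joint): Lock screw angle, 0 to 1.6 rad, growing clockwise from above (tightening); at 1.6 it is tight (hard stop). Starts at 0.45 to 0.85. At angle 0 the flats are parallel to the stand's axes. Friction 0.15 Nm, stays where left.
- rack: Grey plastic tool rack, fixed, 70 (x) x 240 (y) x 60 mm tall; origin at the centre of its underside. Three square slots, 36 mm wide and 50 mm deep (floor 10 mm above the table), at y = -75, 0 and +75 mm on its x = 0; one tool stands in each, in any order. Yaw varies by up to 0.25 rad.
- key: Large steel T-handle key, 132 mm tall, 0.3 kg, upright in a rack slot; origin at the centre of its lower end, z up. Crossbar along its x: 100 mm long, 14 x 14 mm, centre 125 mm above the origin; shank 14 mm thick. Foot: square tube, 23 mm outside, 17 mm inside, 27 mm deep, sides along its x and y; fits over the screw head with about 0.2 rad of play either way and comes to rest on the flange.
- small_key: Small steel T-handle in another rack slot, wrong size: crossbar 60 mm long, 10 mm thick, centre 125 mm above its origin; leave it. Origin at the centre of its lower end.
- punch: Steel hand punch with a round 32 mm head, 120 mm tall, standing in the remaining rack slot; leave it. Origin at the centre of its lower end.
- bottle_a: Capped amber bottle, 62 mm diameter, 200 mm tall, standing; origin at the centre of its foot. Leave it.
- bottle_b: Another such amber bottle. Leave it.
- bottle_c: Another, without label, at the left of the work. Leave it.
- cap_tub: White open tub of crown caps, 75 x 60 x 50 mm, between stand and rack; origin under its centre. Leave it.
- tape: Roll of label paper, 90 mm diameter, 25 mm tall, lying; origin under its centre. Leave it.
- jar: Glass jar, 68 mm diameter, 80 mm tall; origin under its centre. Leave it.
Not all that is in view belongs to the job. What is shaped like the key but purple or yellow is not meant.

How it is judged:
On the way, in this order (a step that is already met when the one before it is completed fails the run):
1. the crank is being turned by its sleeve (value of joint crank between 4 and 6.1 rad and contact force between the fingers and sleeve above 0.5 N and distance of key from where it was at the start of the episode below 0.02 m), for 0.05 s.
2. the crank is home at its stop, the key still in the rack (value of joint crank above 6.13 rad and distance of key from where it was at the start of the episode below 0.02 m), for 0.2 s.
3. the lock screw is tight, the key upright on its head (value of joint crank above 6.13 rad and value of joint screw above 1.5 rad and horizontal distance between key and screw_head below 0.008 m and angle between key's own z axis and vertical below 0.2 rad), for 0.1 s.
At the end, for the whole second after the job is handed in: crank within 0.15 rad of its stop, lock screw within 0.1 rad of tight, the large T-key back in its own slot (within 25 mm of its start, less than 0.3 rad off upright) at rest (value of joint crank above 6.13 rad and value of joint screw above 1.5 rad and distance of key from where it was at the start of the episode below 0.025 m and angle between key's own z axis and vertical below 0.3 rad and linear speed of key below 0.02 m/s); the robot touches nothing.
It fails at once if a bottle was moved over 40 mm or tipped (distance of any of bottle_a, bottle_b, bottle_c from where it was at the start of the episode above 0.04 m or angle between any of bottle_a, bottle_b, bottle_c's own z axis and vertical above 0.5 rad).
It fails at once if another tool in the rack was moved over 40 mm or tipped (distance of any of small_key, punch from where it was at the start of the episode above 0.04 m or angle between any of small_key, punch's own z axis and vertical above 0.5 rad).
It fails at once if the cap tub, paper roll or jar was moved over 40 mm or tipped (distance of any of cap_tub, tape, jar from where it was at the start of the episode above 0.04 m or angle between any of cap_tub, tape, jar's own z axis and vertical above 0.5 rad).
It also fails if it takes over 70 s, if anything falls off the work surface, if the arm or the gripper's body presses on something with over 40 N, if the wrist force passes 120 N, or if a joint passes its speed limit or range.

ROBOT

A 6-joint arm with a two-finger parallel gripper is mounted at the origin on the work surface. World frame = base frame: x ahead of the robot, y to its left, z up, the work surface at z = 0. Lengths are in m, angles in rad, forces in N, time in s.
With the tool pointing down it reaches from about 0.35 to 0.975 m from the base axis. Payload 4.9 kg.
Tool frame: the origin (TCP) lies at the very end of the fingers, on their centre line; the grasp point (between the pads) lies 19 mm behind it; x points along the fingers, z is the direction in which the jaws open and shut, and the axes are right-handed (so a half turn about x gives the same grasp; the last joint's range is limited). The gripper opens to 85 mm and grips with 20 to 120 N. Pads are 22 mm wide; open, the fingers measure 114 mm over their backs; the gripper's body (76 mm by 85 mm) begins 54 mm behind the grasp point. The pads swing forward as they close: fully open they stand 13 mm farther back than shut.
Start: joints at [-1.43, 0.053, 1.613, -0, 1.476, -0.119], TCP at [0.161, -0.604, 0.231] pointing down, gripper open.
Joint ranges: [-3.01, 3.01], [-1.01, 2.22], [0.06, 2.58], [-1.02, 4.17], [0.09, 2.62], [-3.14, 3.14]. Speed limits (rad/s): [2.57, 2.57, 3.14, 3.14, 3.14, 3.14].

INTERFACE

Orientations are given as a unit quaternion [w, x, y, z].
In Python, from plant import manip, viewer gives the robot as it stands.
- The arm moves only by the shell command python3 -m inch 'ROWS'. ROWS is JSON, a list of rows, each an object with "fingers": the opening, from -1 (shut) to 1 (fully open), so that 0 is half open; "delta_pos": the shift along the tool's x, y, z in cm, a list of three; "twist": the turn, a rotation vector about the tool's x, y, z in degrees, a list of three. A call has 1 to 5 rows; each row shifts and turns the commanded pose from where the row before left it, along the tool's axes as they then stand; what a row does not reach is not made up. A row lasts 1/8 s, in which the tool goes at most 62.5 mm and 10.7 degrees, less where a joint would pass 70% of its speed; a pose out of reach is approached as far as the arm can. A call is refused whole if a number of a shift passes 6.25 or a number of a turn 10.7, either way. A call with a gripper value outside its range is refused whole. The fingers move at their own pace and stop on an object; the grip force is fixed at half the most. Time passes only in rows, so rows that do not move let the fingers close. It gives the time, the measured TCP pose, the force and the opening at its end, in the units of the state.
- manip.state(): the state, without advancing time (a new reading comes with each control period).
- viewer.grab_frame(name): name is "scene" or "top" or "wrist"; returns a dict with "pixels" (480x640x3 uint8, blue, green, red), "range_z" (480x640 float32, m along the optical axis (not along the pixel's ray), 0 where there is no reading), "K" (3x3 intrinsics, pixels), "pose" (4x4, takes a point from camera to world coordinates). Camera axes: x right, y down, z forward; pixel columns grow to the right and rows downward; lengths in m; the calibration is good to about 2 mm. A picture is of the moment at which its call begins.
- manip.job_done(): hands the job in, once; it reports no verdict.
The state is a dict: "time": time; "joint_pos": joint angles; "joint_vel": joint speeds; "joint_efforts": joint torques, N m; "tool_pos": TCP position; "tool_rot": TCP orientation; "contact_force": force on the tool from outside, world axes, zero at the start; "ft_torque": the same for the moment, N m; "gripper_width": opening from 0.0 (shut) to 1.0 (fully open).
Only numpy, scipy, OpenCV 4.12 (cv2) and the standard library are available. Lean on these libraries where they do the work, as an engineer would, in place of code of your own. Each camera call takes 0.05 s, during which the arm holds its last target.

## Working session

There is one attempt and no reset: what is moved stays moved. The work goes in short steps, Python scripts to look and compute and a shell command to move; the robot and the scene stay as the last step left them, time stands still between calls to the robot, and variables do not carry over. Pictures are saved under pics/ and viewed, and the job is handed in when it is done.

```bash
ls; mkdir -p pics; python3 - <<'E'
from plant import manip, viewer
import cv2
print(manip.state())
for n in("scene","top","wrist"):
    f=viewer.grab_frame(n); cv2.imwrite(f"pics/{n}0.png",f["pixels"]); print(n,f["K"].tolist(),f["pose"].round(4).tolist())
E
```

```text
pics
{'time': 0.0, 'joint_pos': array([-1.43001673e+00,  5.33620170e-02,  1.61430293e+00,  1.54782471e-05,
        1.47601632e+00, -1.19011484e-01]), 'joint_vel': array([-0.00135087,  0.000235  , -0.00034365, -0.00022623,  0.00071134,
        0.00033045]), 'joint_efforts': array([ 2.13986190e-03, -3.93684912e+01, -3.70175564e+01, -3.29107297e-05,
        6.94330796e-03, -3.42931401e-05]), 'tool_pos': array([ 0.16045765, -0.60339875,  0.2300545 ]), 'tool_rot': array([ 0.56002838,  0.43154295,  0.56107637, -0.43050228]), 'contact_force': array([-0.17657686, -0.21245371, -0.57426399]), 'ft_torque': array([-0.01648926, -0.02599569,  0.01842144]), 'gripper_width': 0.9989473603138864}
scene [[525.458229650251, 0.0, 322.0904982613561], [0.0, 525.458229650251, 237.97935268774776], [0.0, 0.0, 1.0]] [[-0.7321, 0.575, -0.3652, 1.0303], [0.6811, 0.6122, -0.4015, 0.5116], [-0.0073, -0.5427, -0.8399, 1.1848], [0.0, 0.0, 0.0, 1.0]]
top [[587.3756797254608, 0.0, 318.5206161633641], [0.0, 587.3756797254608, 232.19508977324597], [0.0, 0.0, 1.0]] [[-0.0213, -0.986, 0.1653, 0.3194], [-0.9995, 0.0245, 0.0174, -0.0095], [-0.0212, -0.1648, -0.9861, 1.587], [0.0, 0.0, 0.0, 1.0]]
wrist [[374.0720968885514, 0.0, 317.7637571635422], [0.0, 374.0720968885514, 239.7640949112568], [0.0, 0.0, 1.0]] [[0.2569, -0.9316, -0.2572, 0.2266], [-0.9664, -0.248, -0.067, -0.5865], [-0.0014, 0.2658, -0.964, 0.3737], [0.0, 0.0, 0.0, 1.0]]
```

View pics/scene0.png

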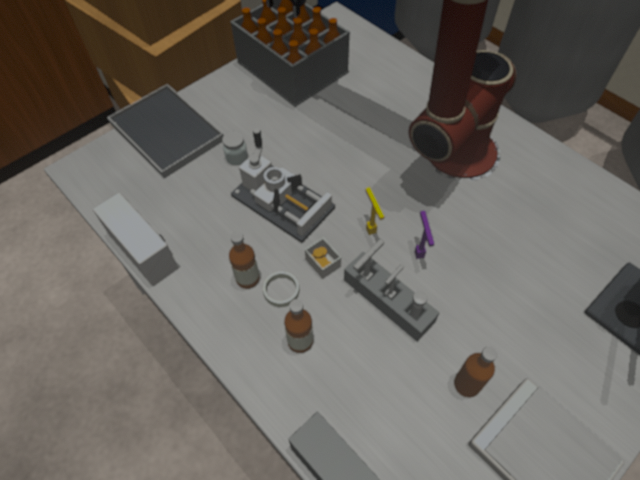

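View pics/top0.png

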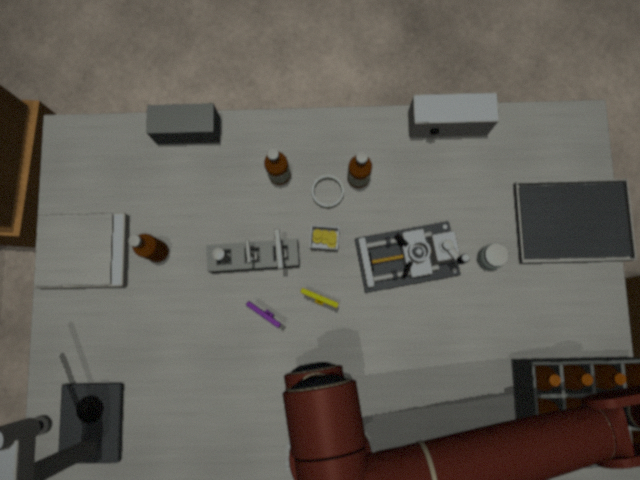

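View pics/wrist0.png

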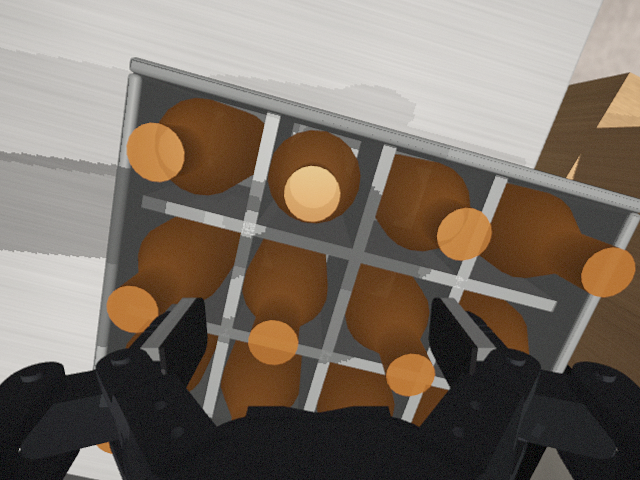

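The scene shows the stand at right. Candidates for the key in the top view:
- large T in the rack at (281,252)
- small T at (252,252)
- yellow T at (320,298)
- purple T at (265,314)
- punch at (220,255)

By the description it is the one at (281,252). I'll check it in a close crop.

```bash
python3 - <<'E'
import cv2
a=cv2.imread("pics/top0.png")
cv2.imwrite("pics/c1.png",cv2.resize(a[215:305,190:310],None,fx=6,fy=6,interpolation=cv2.INTER_CUBIC))
cv2.imwrite("pics/c2.png",cv2.resize(a[210:305,345:475],None,fx=6,fy=6,interpolation=cv2.INTER_CUBIC))
E
```

```text
(no output)
```

View pics/c1.png

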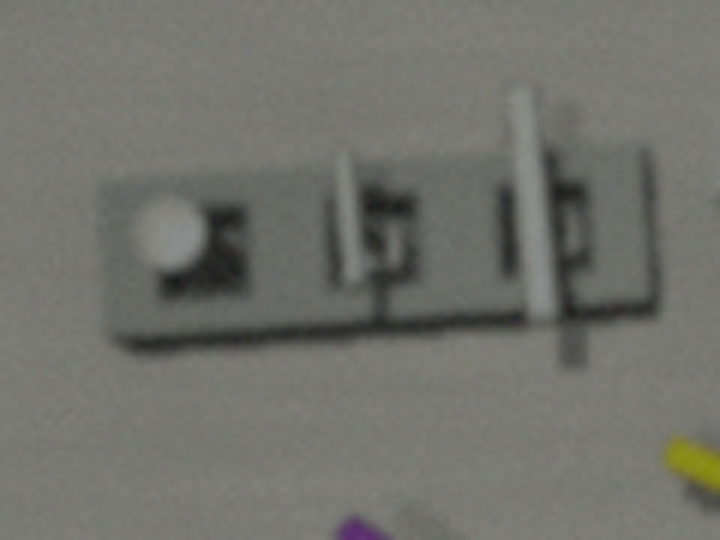

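View pics/c2.png

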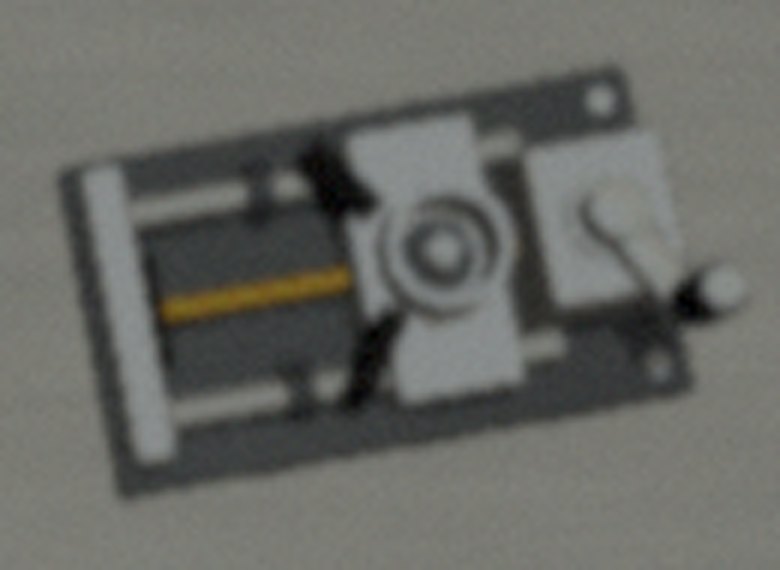

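The crop confirms it: the large T-key is in the slot nearest the stand, with its crossbar roughly along world x. The crank sleeve top is at about (465,258), and the screw cup is at about (419,252).

```bash
cat > h.py <<'E'
import numpy as np, cv2
from plant import manip, viewer
from scipy.spatial.transform import Rotation as Ro
def ray(f,u,v,z):
    K,T=f["K"],f["pose"]; d=T[:3,:3]@np.linalg.solve(K,[u,v,1.]); o=T[:3,3]
    return o+d*(z-o[2])/d[2]
def proj(f,p):
    T=f["pose"]; c=T[:3,:3].T@(np.asarray(p,float)-T[:3,3]); q=f["K"]@c; return q[:2]/q[2]
def R(st): 
    q=st["tool_rot"]; return Ro.from_quat([q[1],q[2],q[3],q[0]]).as_matrix()
def go(target,zdir=None):
    """total shift in tool axes cm to bring TCP to target; twist in deg (tool down, z axis along zdir)"""
    st=manip.state(); r=R(st); d=r.T@(np.asarray(target)-st["tool_pos"])*100
    print("tcp",st["tool_pos"].round(4),"Z",r[:,2].round(3),"X",r[:,0].round(3),"t",round(st["time"],2),"F",st["contact_force"].round(1),"w",round(st["gripper_width"],3))
    print("tool shift cm",d.round(2))
    if zdir is not None:
        z=np.append(np.asarray(zdir,float),0); z/=np.linalg.norm(z)
        if z@r[:,2]<0: z=-z
        x=np.array([0,0,-1.]); y=np.cross(z,x); G=np.c_[x,y,z]
        print("twist deg (tool)",np.degrees(Ro.from_matrix(r.T@G).as_rotvec()).round(1), "shift if turned first",(G.T@(np.asarray(target)-st["tool_pos"])*100).round(2))
    print("Y",r[:,1].round(3))
E
python3 - <<'E'
from h import *
f=viewer.grab_frame("top"); 
P=lambda x,y,ox,oy,z:ray(f,x/6+ox-.4,y/6+oy-.4,z)
c=[P(x,y,345,210,.018) for x,y in((62,170),(620,70),(690,388),(122,497))]
for p in c: print(p.round(3))
c=np.array(c); o=c.mean(0); yv=(c[0]-c[1]+c[3]-c[2])[:2]; xv=(c[0]-c[3]+c[1]-c[2])[:2]
print("o",o,"yaw",np.arctan2(-yv[0],yv[1]),np.arctan2(xv[1],xv[0]),np.linalg.norm(yv)/2,np.linalg.norm(xv)/2)
print("sleeve",P(722,290,345,210,.174),"cup",P(445,250,345,210,.09))
for n,a,z in(("key ends",((523,85),(541,318)),.132),("slotK",((545,228),),.06),("small",((343,155),(356,280)),.13)):
  print(n,[P(x,y,190,215,z).round(4) for x,y in a])
r=[P(x,y,190,215,.06) for x,y in((98,180),(645,148),(655,308),(112,340))]; print("rack",np.array(r).round(3).tolist(),np.mean(r,0))
E
```

```text
[ 0.564 -0.08   0.018]
[ 0.604 -0.332  0.018]
[ 0.459 -0.355  0.018]
[ 0.417 -0.102  0.018]
o [ 0.5110684  -0.21724431  0.018     ] yaw 0.1604845088679704 0.15184587479748268 0.25625860101469433 0.14740776808393496
sleeve [ 0.4846109  -0.33587719  0.174     ] cup [ 0.51441029 -0.23874172  0.09      ]
key ends [array([0.5746, 0.1211, 0.132 ]), array([0.4763, 0.1146, 0.132 ])]
slotK [array([0.5235, 0.1186, 0.06  ])]
small [array([0.5471, 0.1972, 0.13  ]), array([0.4942, 0.1918, 0.13  ])]
rack [[0.55, 0.315, 0.06], [0.558, 0.074, 0.06], [0.487, 0.071, 0.06], [0.479, 0.308, 0.06]] [0.51838134 0.19215902 0.06      ]
```

```bash
python3 - <<'E'
from h import *
go([.47,-.31,.30],[1,0]); go([.47,-.31,.30],[0,1])
E
```

```text
tcp [ 0.1605 -0.6036  0.2305] Z [ 0.257 -0.966 -0.001] X [-0.     0.001 -1.   ] t 0.2 F [0.4 0.4 0.6] w 0.998
tool shift cm [ -6.92  37.46 -20.44]
twist deg (tool) [-75.1  -0.1  -0.1] shift if turned first [-6.95 29.36 30.95]
Y [0.966 0.257 0.   ]
tcp [ 0.1605 -0.6036  0.2305] Z [ 0.257 -0.966 -0.001] X [-0.     0.001 -1.   ] t 0.2 F [0.4 0.4 0.6] w 0.998
tool shift cm [ -6.92  37.46 -20.44]
twist deg (tool) [14.9 -0.1  0. ] shift if turned first [ -6.95  30.95 -29.36]
Y [0.966 0.257 0.   ]
```

```bash
python3 -m inch '[{"fingers":1,"delta_pos":[-4,0,0],"twist":[0,0,0]},{"fingers":1,"delta_pos":[-2.9,4,-2],"twist":[0,0,0]},{"fingers":1,"delta_pos":[0,4.5,-2.5],"twist":[0,0,0]},{"fingers":1,"delta_pos":[0,4.5,-2.5],"twist":[3.7,0,0]},{"fingers":1,"delta_pos":[0,4.5,-2.5],"twist":[3.7,0,0]}]' && python3 -m inch '[{"fingers":1,"delta_pos":[0,4.5,-2.5],"twist":[3.7,0,0]},{"fingers":1,"delta_pos":[0,4.5,-2.5],"twist":[3.7,0,0]},{"fingers":1,"delta_pos":[0,4.5,-2.5],"twist":[0,0,0]},{"fingers":1,"delta_pos":[0,3,-4],"twist":[0,0,0]},{"fingers":1,"delta_pos":[0,0,0],"twist":[0,0,0]}]'; python3 - <<'E'
from h import *
go([.47,-.31,.30],[0,1])
f=viewer.grab_frame("wrist"); cv2.imwrite("pics/w1.png",f["pixels"])
E
```

```text
time: 0.82
tool_pos: [0.3084, -0.4684, 0.3002]
tool_rot: [0.531, 0.467, 0.531, -0.467]
contact_force: [0.4, -0.6, 0.5]
gripper_width: 1.0
time: 1.45
tool_pos: [0.4686, -0.3436, 0.3]
tool_rot: [0.501, 0.499, 0.502, -0.498]
contact_force: [-0.7, -0.6, -0.3]
gripper_width: 0.999
tcp [ 0.4686 -0.3436  0.3   ] Z [ 0.006 -1.    -0.001] X [-0.     0.001 -1.   ] t 1.45 F [-0.7 -0.6 -0.3] w 0.999
tool shift cm [ 0.    0.16 -3.36]
twist deg (tool) [ 0.4 -0.   0. ] shift if turned first [-0.    0.14 -3.36]
Y [ 1.     0.006 -0.   ]
```

View pics/w1.png

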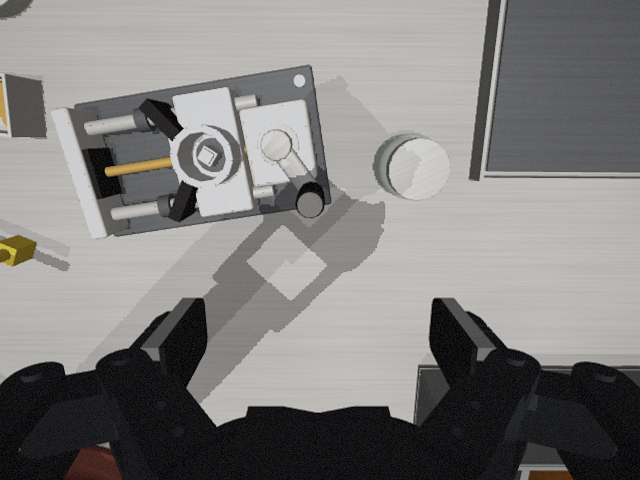

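The sleeve top is at about (311,203), the hub at (276,144), the cup rim at (204,157) and the screw head at (207,155). I'll measure these from the image.

```bash
python3 - <<'E'
from h import *
f=viewer.grab_frame("wrist"); im=f["pixels"]; g=cv2.cvtColor(im,cv2.COLOR_BGR2GRAY)
cv2.imwrite("pics/w1c.png",cv2.resize(im[50:250,50:350],None,fx=2.6,fy=2.6,interpolation=cv2.INTER_CUBIC))
for n,u,v,z in(("sleeve",311,203,.174),("hub",276,144,.123),("rim",204,157,.104),("head",207,155,.09),("bc1",310,66,.018)): print(n,ray(f,u,v,z).round(4))
E
```

```text
sleeve [ 0.4893 -0.3401  0.174 ]
hub [ 0.5298 -0.3102  0.123 ]
rim [ 0.518 -0.244  0.104]
head [ 0.519  -0.2428  0.09  ]
bc1 [ 0.6069 -0.3365  0.018 ]
```

View pics/w1c.png

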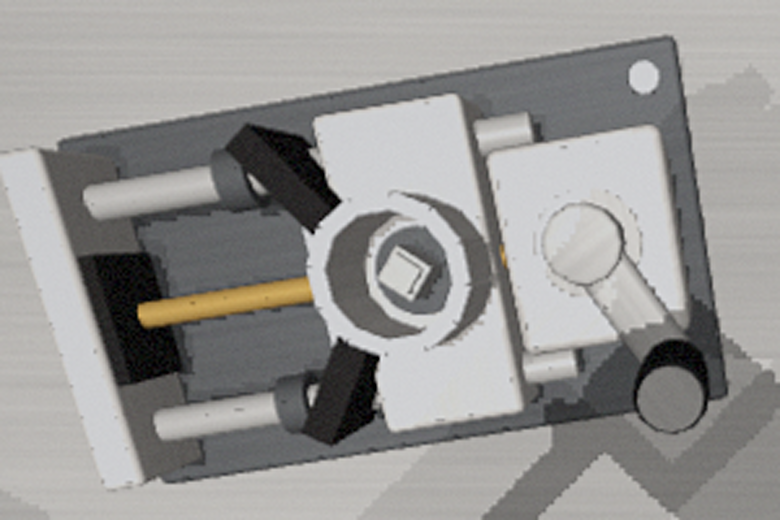

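```bash
python3 -m inch '[{"fingers":1,"delta_pos":[3,2,-0.3],"twist":[0,0,0]},{"fingers":1,"delta_pos":[4.5,0,0],"twist":[0,0,0]},{"fingers":1,"delta_pos":[4.5,0,0],"twist":[0,0,0]},{"fingers":1,"delta_pos":[3,0,0],"twist":[0,0,0]},{"fingers":1,"delta_pos":[1.5,0,0],"twist":[0,0,0]}]'; python3 - <<'E'
from h import *
go([.489,-.340,.130])
f=viewer.grab_frame("wrist"); cv2.imwrite("pics/w2.png",f["pixels"])
E
```

```text
time: 2.17
tool_pos: [0.4852, -0.3434, 0.1329]
tool_rot: [0.499, 0.5, 0.501, -0.5]
contact_force: [-0.0, 1.1, 0.4]
gripper_width: 0.999
tcp [ 0.4852 -0.3434  0.1329] Z [-0.001 -1.    -0.002] X [-0.003  0.002 -1.   ] t 2.17 F [-0.   1.1  0.4] w 0.999
tool shift cm [ 0.29  0.38 -0.34]
Y [ 1.    -0.001 -0.003]
```

View pics/w2.png

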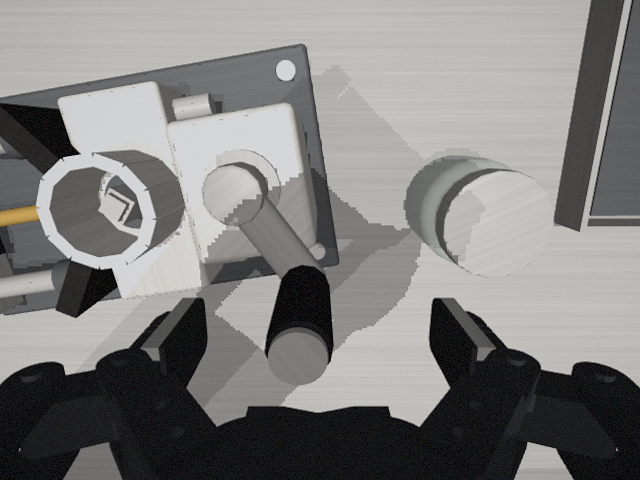

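The sleeve top at (297,357) is between the open fingers, slightly left of centre.

```bash
python3 - <<'E'
from h import *
f=viewer.grab_frame("wrist")
for n,u,v,z in(("sleeve",297,357,.174),("hub",232,195,.123),("rim",96,209,.104)):
    p=ray(f,u,v,z); print(n,p.round(4))
    if n=="sleeve": go([p[0],p[1],.13],[0,1])
E
```

```text
sleeve [ 0.4881 -0.3367  0.174 ]
tcp [ 0.4856 -0.3432  0.1336] Z [-0.    -1.    -0.002] X [-0.002  0.002 -1.   ] t 2.27 F [-0.1  1.  -0.4] w 1.0
tool shift cm [ 0.36  0.25 -0.64]
twist deg (tool) [-0.  -0.1  0.1] shift if turned first [ 0.36  0.25 -0.64]
Y [ 1.    -0.    -0.002]
hub [ 0.5303 -0.308   0.123 ]
rim [ 0.5208 -0.2399  0.104 ]
```

```bash
python3 -m inch '[{"fingers":1,"delta_pos":[0.3,0.3,-0.6],"twist":[0,0,0]},{"fingers":-1,"delta_pos":[0,0,0],"twist":[0,0,0]},{"fingers":-1,"delta_pos":[0,0,0],"twist":[0,0,0]},{"fingers":-1,"delta_pos":[0,0,0],"twist":[0,0,0]},{"fingers":-1,"delta_pos":[0,0,0],"twist":[0,0,0]}]'; python3 -m inch '[{"fingers":-1,"delta_pos":[0,0,0],"twist":[0,0,0]},{"fingers":-1,"delta_pos":[0,0,0],"twist":[0,0,0]},{"fingers":-1,"delta_pos":[0,0,0],"twist":[0,0,0]}]'; python3 - <<'E'
from h import *
go([.488,-.3367,.130])
# planned path deltas, tool Y=+x world, Z=-y world
ax=np.array([.530,-.308]); a=np.arctan2(-.029,-.042)
for i in range(0,26): print(i, (ax+.05*np.array([np.cos(a-i*.225),np.sin(a-i*.225)])).round(4), end=' ')
E
```

```text
time: 2.9
tool_pos: [0.4901, -0.3373, 0.1329]
tool_rot: [0.501, 0.5, 0.5, -0.5]
contact_force: [-0.1, -0.2, 0.8]
gripper_width: 0.236
time: 3.28
tool_pos: [0.4901, -0.3373, 0.1329]
tool_rot: [0.501, 0.5, 0.5, -0.5]
contact_force: [-2.0, -0.0, 4.6]
gripper_width: 0.237
tcp [ 0.4901 -0.3373  0.1329] Z [ 0.001 -1.     0.001] X [ 0.    -0.001 -1.   ] t 3.27 F [-2.  -0.   4.6] w 0.237
tool shift cm [ 0.29 -0.21 -0.06]
Y [1.    0.001 0.   ]
0 [ 0.4889 -0.3364] 1 [ 0.4836 -0.3265] 2 [ 0.4806 -0.3157] 3 [ 0.4801 -0.3045] 4 [ 0.4822 -0.2934] 5 [ 0.4866 -0.2831] 6 [ 0.4933 -0.2741] 7 [ 0.5018 -0.2667] 8 [ 0.5117 -0.2615] 9 [ 0.5225 -0.2586] 10 [ 0.5337 -0.2581] 11 [ 0.5448 -0.2602] 12 [ 0.5551 -0.2647] 13 [ 0.5641 -0.2714] 14 [ 0.5714 -0.2799] 15 [ 0.5766 -0.2899] 16 [ 0.5795 -0.3007] 17 [ 0.5798 -0.312 ] 18 [ 0.5777 -0.323 ] 19 [ 0.5732 -0.3332] 20 [ 0.5664 -0.3422] 21 [ 0.5579 -0.3495] 22 [ 0.5479 -0.3547] 23 [ 0.5371 -0.3575] 24 [ 0.5258 -0.3578] 25 [ 0.5148 -0.3556]
```

```bash
python3 -m inch '[{"fingers":-1,"delta_pos":[0,-0.6,-0.95],"twist":[0,0,0]},{"fingers":-1,"delta_pos":[0,-0.3,-1.1],"twist":[0,0,0]},{"fingers":-1,"delta_pos":[0,-0.05,-1.1],"twist":[0,0,0]},{"fingers":-1,"delta_pos":[0,0.2,-1.1],"twist":[0,0,0]},{"fingers":-1,"delta_pos":[0,0.45,-1.05],"twist":[0,0,0]}]'; python3 - <<'E'
from h import *
go([.4933,-.2741,.132])
E
```

```text
time: 3.9
tool_pos: [0.4868, -0.2834, 0.1328]
tool_rot: [0.501, 0.499, 0.5, -0.5]
contact_force: [0.5, -2.9, 4.6]
gripper_width: 0.239
tcp [ 0.4868 -0.2834  0.1328] Z [ 0.002 -1.     0.001] X [-0.    -0.001 -1.   ] t 3.9 F [ 0.5 -2.9  4.6] w 0.239
tool shift cm [ 0.08  0.65 -0.93]
Y [ 1.     0.002 -0.   ]
```

```bash
python3 -m inch '[{"fingers":-1,"delta_pos":[0,0.65,-0.9],"twist":[0,0,0]},{"fingers":-1,"delta_pos":[0,0.85,-0.75],"twist":[0,0,0]},{"fingers":-1,"delta_pos":[0,1.0,-0.5],"twist":[0,0,0]},{"fingers":-1,"delta_pos":[0,1.1,-0.3],"twist":[0,0,0]},{"fingers":-1,"delta_pos":[0,1.1,-0.05],"twist":[0,0,0]}]'; python3 - <<'E'
from h import *
go([.5448,-.2602,.132])
E
```

```text
time: 4.53
tool_pos: [0.5337, -0.2579, 0.1328]
tool_rot: [0.5, 0.499, 0.501, -0.5]
contact_force: [-3.4, -1.7, 6.9]
gripper_width: 0.238
tcp [ 0.5337 -0.2579  0.1328] Z [ 0.002 -1.    -0.   ] X [-0.002  0.    -1.   ] t 4.53 F [-3.4 -1.7  6.9] w 0.238
tool shift cm [0.08 1.11 0.24]
Y [ 1.     0.002 -0.002]
```

Steps 11 to 15.

```bash
python3 -m inch '[{"fingers":-1,"delta_pos":[0,1.1,0.2],"twist":[0,0,0]},{"fingers":-1,"delta_pos":[0,1.05,0.45],"twist":[0,0,0]},{"fingers":-1,"delta_pos":[0,0.9,0.65],"twist":[0,0,0]},{"fingers":-1,"delta_pos":[0,0.75,0.85],"twist":[0,0,0]},{"fingers":-1,"delta_pos":[0,0.5,1.0],"twist":[0,0,0]}]'; python3 - <<'E'
from h import *
go([.5795,-.3007,.132])
E
```

```text
time: 5.15
tool_pos: [0.5769, -0.2888, 0.1328]
tool_rot: [0.5, 0.5, 0.502, -0.499]
contact_force: [-3.0, 1.6, 8.0]
gripper_width: 0.239
tcp [ 0.5769 -0.2888  0.1328] Z [ 0.002 -1.    -0.002] X [-0.002  0.002 -1.   ] t 5.15 F [-3.   1.6  8. ] w 0.239
tool shift cm [0.07 0.26 1.19]
Y [ 1.     0.002 -0.002]
```

```bash
python3 -m inch '[{"fingers":-1,"delta_pos":[0,0.25,1.1],"twist":[0,0,0]},{"fingers":-1,"delta_pos":[0,0.05,1.1],"twist":[0,0,0]},{"fingers":-1,"delta_pos":[0,-0.2,1.1],"twist":[0,0,0]},{"fingers":-1,"delta_pos":[0,-0.45,1.05],"twist":[0,0,0]},{"fingers":-1,"delta_pos":[0,-0.7,0.9],"twist":[0,0,0]}]'; python3 - <<'E'
from h import *
go([.5579,-.3495,.132])
E
```

```text
time: 5.78
tool_pos: [0.5676, -0.3414, 0.1329]
tool_rot: [0.501, 0.5, 0.501, -0.498]
contact_force: [1.9, 1.0, 6.0]
gripper_width: 0.239
tcp [ 0.5676 -0.3414  0.1329] Z [ 0.002 -1.    -0.002] X [ 0.002  0.002 -1.   ] t 5.78 F [1.9 1.  6. ] w 0.239
tool shift cm [ 0.08 -0.98  0.81]
Y [1.    0.002 0.002]
```

```bash
python3 -m inch '[{"fingers":-1,"delta_pos":[0,-0.95,0.8],"twist":[0,0,0]},{"fingers":-1,"delta_pos":[0,-1.0,0.5],"twist":[0,0,0]},{"fingers":-1,"delta_pos":[0,-0.6,0.2],"twist":[0,0,0]},{"fingers":-1,"delta_pos":[0,-0.3,0.05],"twist":[0,0,0]},{"fingers":-1,"delta_pos":[0,-0.2,0],"twist":[0,0,0]}]'; python3 - <<'E'
from h import *
go([.5378,-.3574,.132])
E
```

```text
time: 6.4
tool_pos: [0.5381, -0.3573, 0.133]
tool_rot: [0.502, 0.501, 0.499, -0.498]
contact_force: [11.7, 0.4, 1.0]
gripper_width: 0.236
tcp [ 0.5381 -0.3573  0.133 ] Z [ 0.002 -1.    -0.001] X [ 0.006  0.001 -1.   ] t 6.4 F [11.7  0.4  1. ] w 0.236
tool shift cm [ 0.1  -0.03  0.01]
Y [1.    0.002 0.006]
```

```bash
python3 -m inch '[{"fingers":-1,"delta_pos":[0,-0.1,0],"twist":[0,0,0]},{"fingers":-1,"delta_pos":[0,0,0],"twist":[0,0,0]},{"fingers":-1,"delta_pos":[0,0.2,0],"twist":[0,0,0]},{"fingers":1,"delta_pos":[0,0,0],"twist":[0,0,0]},{"fingers":1,"delta_pos":[0,0,0],"twist":[0,0,0]}]';python3 -m inch '[{"fingers":1,"delta_pos":[0,0,0],"twist":[0,0,0]},{"fingers":1,"delta_pos":[0,0,0],"twist":[0,0,0]},{"fingers":1,"delta_pos":[-4.5,0,0],"twist":[0,0,0]},{"fingers":1,"delta_pos":[-5.5,0,0],"twist":[0,0,0]},{"fingers":1,"delta_pos":[-5.5,-3.5,0],"twist":[0,0,0]}]'; python3 - <<'E'
from h import *
go([.48,-.27,.30])
f=viewer.grab_frame("wrist"); cv2.imwrite("pics/w3.png",f["pixels"])
f=viewer.grab_frame("top"); cv2.imwrite("pics/t3.png",f["pixels"])
E
```

```text
time: 7.02
tool_pos: [0.5357, -0.3574, 0.1305]
tool_rot: [0.499, 0.499, 0.502, -0.5]
contact_force: [0.3, 0.0, 0.5]
gripper_width: 0.658
time: 7.65
tool_pos: [0.5038, -0.3583, 0.2865]
tool_rot: [0.501, 0.499, 0.501, -0.499]
contact_force: [-0.4, -0.9, -0.1]
gripper_width: 1.0
tcp [ 0.5038 -0.3583  0.2865] Z [ 0.003 -1.    -0.   ] X [ 0.  0. -1.] t 7.65 F [-0.4 -0.9 -0.1] w 1.0
tool shift cm [-1.35 -2.36 -8.84]
Y [1.    0.003 0.   ]
```

View pics/w3.png

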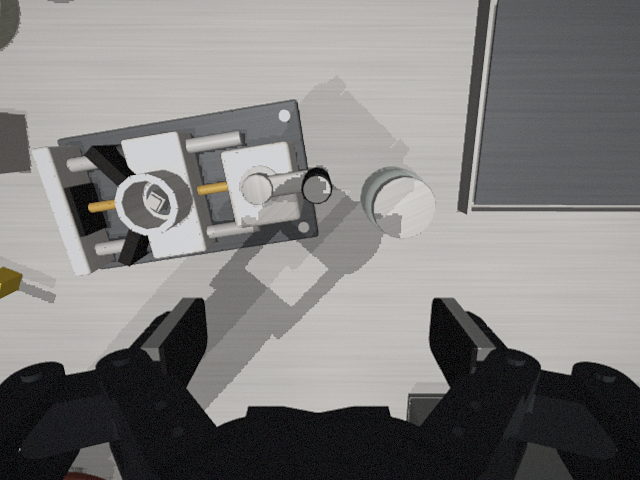

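The crank arm now points along the stand's −y, with the sleeve at (317,185), so it is home. Next is a closer look at the screw head.

```bash
python3 -m inch '[{"fingers":1,"delta_pos":[0,-2,-5.5],"twist":[0,0,0]},{"fingers":1,"delta_pos":[0,-1.5,-5.5],"twist":[0,0,0]},{"fingers":1,"delta_pos":[3,0,-2],"twist":[0,0,0]},{"fingers":1,"delta_pos":[0,0,0],"twist":[0,0,0]}]'; python3 - <<'E'
from h import *
go([.48,-.27,.30])
f=viewer.grab_frame("wrist"); cv2.imwrite("pics/w4.png",f["pixels"])
E
```

```text
time: 8.25
tool_pos: [0.4669, -0.2267, 0.2523]
tool_rot: [0.499, 0.499, 0.503, -0.5]
contact_force: [-0.6, -0.6, 0.1]
gripper_width: 0.997
tcp [ 0.4669 -0.2267  0.2523] Z [ 0.003 -1.    -0.003] X [-0.004  0.003 -1.   ] t 8.25 F [-0.6 -0.6  0.1] w 0.997
tool shift cm [-4.78  1.28  4.32]
Y [ 1.     0.003 -0.004]
```

View pics/w4.png

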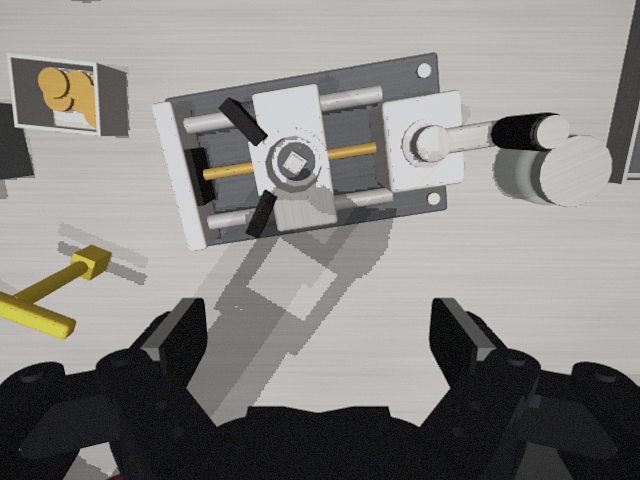

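```bash
python3 - <<'E'
from h import *
a=cv2.imread("pics/w4.png")
cv2.imwrite("pics/w4c.png",cv2.resize(a[120:205,240:345],None,fx=7,fy=7,interpolation=cv2.INTER_CUBIC))
E
```

```text
(no output)
```

View pics/w4c.png

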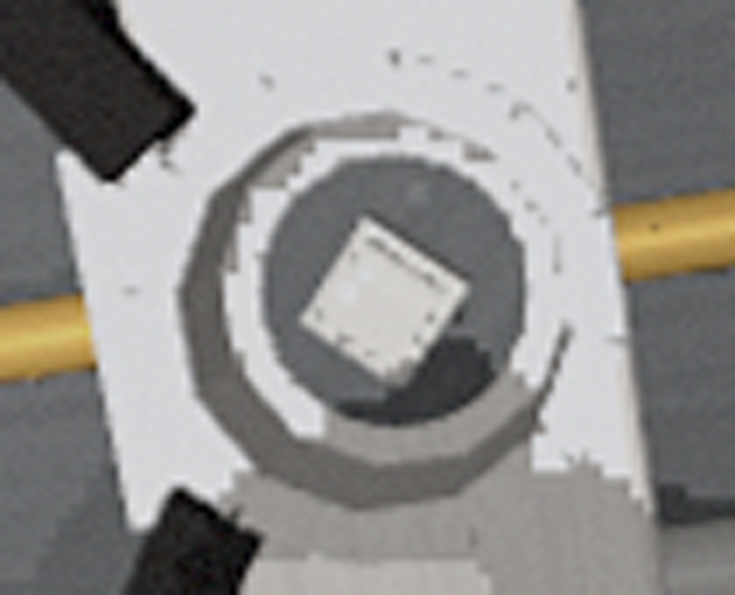

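The head's square corners in the crop are at about (366,217), (468,290), (400,385) and (302,318). The flange centre is at (394,290).

```bash
python3 - <<'E'
from h import *
f=viewer.grab_frame("wrist")
q=lambda x,y,z: ray(f,240+x/7-.43,120+y/7-.43,z)
c=np.array([q(x,y,.088) for x,y in((366,217),(468,290),(400,385),(302,318))])
print("head",c.mean(0).round(4),"sides",[np.linalg.norm(c[i]-c[i-1]).round(4) for i in range(4)],
 "edge yaw", [np.degrees(np.arctan2(*(c[(i+1)%4]-c[i])[1::-1])).round(1) for i in range(4)])
print("flange",q(394,290,.067).round(4))
# bodies: gearbox top corners & base edges for yaw
b=np.array([ray(f,u,v,.018) for u,v in((166,99),(437,54),(447,209))])
print("base",b.round(4).tolist(),"yaw",np.arctan2(-(b[0]-b[1])[0],(b[0]-b[1])[1]),np.arctan2((b[1]-b[2])[1],(b[1]-b[2])[0]))
print("hub",ray(f,433,142,.123).round(4),"sleeve",ray(f,551,133,.174).round(4))
E
```

```text
head [ 0.5151 -0.2091  0.088 ] sides [np.float64(0.0137), np.float64(0.0143), np.float64(0.0135), np.float64(0.0137)] edge yaw [np.float64(-125.1), np.float64(143.7), np.float64(55.8), np.float64(-33.7)]
flange [ 0.5152 -0.209   0.067 ]
base [[0.5698, -0.0832, 0.018], [0.6094, -0.338, 0.018], [0.464, -0.3611, 0.018]] yaw 0.15446154929782743 0.15713953824661106
hub [ 0.5323 -0.3098  0.123 ] sleeve [ 0.5382 -0.3619  0.174 ]
```

```bash
python3 - <<'E'
from h import *
print(manip.state()["joint_pos"].round(3))
P=np.array([(.4901,-.3373),(.4868,-.2834),(.5337,-.2579),(.5769,-.2888),(.5676,-.3414),(.5375,-.3573)])
s=np.linalg.lstsq(np.c_[2*P,np.ones(len(P))],(P**2).sum(1),rcond=None)[0]; print("axis",s[:2].round(4),np.sqrt(s[2]+s[:2]@s[:2]))
for y in(.15,.154,.16): print("head pred",y,(s[:2]+.102*np.array([-np.sin(y),np.cos(y)])).round(4))
go([.50,.119,.27])
E
```

```text
[-0.597 -0.212  1.823 -0.     1.531  0.972]
axis [ 0.5305 -0.3078] 0.050043921210088195
head pred 0.15 [ 0.5153 -0.2069]
head pred 0.154 [ 0.5149 -0.207 ]
head pred 0.16 [ 0.5143 -0.2071]
tcp [ 0.4683 -0.229   0.2552] Z [ 0.001 -1.     0.   ] X [-0. -0. -1.] t 8.35 F [-0.3  0.7  0.8] w 0.998
tool shift cm [ -1.49   3.22 -34.8 ]
Y [ 1.     0.001 -0.   ]
```

The circle fitted through the gripped TCP positions has radius 50.04 mm. It puts the screw at (0.515, −0.207) in the robot frame, and the wrist camera reads about 2 mm too negative in y. The screw angle is about 0.75 rad. Next is the key.

```bash
python3 -m inch '[{"fingers":1,"delta_pos":[-3,0,-5.5],"twist":[0,0,0]},{"fingers":1,"delta_pos":[0,0,-6.2],"twist":[0,0,0]},{"fingers":1,"delta_pos":[0,0,-6.2],"twist":[0,0,0]},{"fingers":1,"delta_pos":[0,0,-6.2],"twist":[0,0,0]},{"fingers":1,"delta_pos":[0,0,-6.2],"twist":[0,0,0]}]';python3 -m inch '[{"fingers":1,"delta_pos":[0,0,-5],"twist":[0,0,0]},{"fingers":1,"delta_pos":[1,0,0],"twist":[0,0,0]},{"fingers":1,"delta_pos":[0,0,0],"twist":[0,0,0]}]'; python3 - <<'E'
from h import *
go([.48,.119,.28])
f=viewer.grab_frame("wrist"); cv2.imwrite("pics/w5.png",f["pixels"])
E
```

```text
time: 8.98
tool_pos: [0.469, 0.0752, 0.2869]
tool_rot: [0.501, 0.501, 0.499, -0.499]
contact_force: [1.2, 0.5, 0.4]
gripper_width: 1.004
time: 9.35
tool_pos: [0.4681, 0.1234, 0.2746]
tool_rot: [-0.5, -0.499, -0.5, 0.5]
contact_force: [0.8, -0.2, -0.6]
gripper_width: 1.002
tcp [0.4681 0.1234 0.2746] Z [ 0.001 -1.     0.001] X [-0.001 -0.001 -1.   ] t 9.35 F [ 0.8 -0.2 -0.6] w 1.002
tool shift cm [-0.54  1.19  0.44]
Y [ 1.     0.001 -0.001]
```

View pics/w5.png

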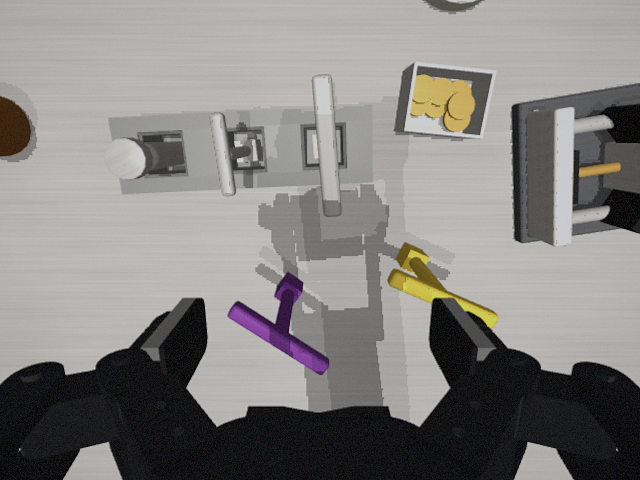

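```bash
python3 - <<'E'
from h import *
a=cv2.imread("pics/w5.png")
cv2.imwrite("pics/w5c.png",cv2.resize(a[65:225,265:385],None,fx=3.7,fy=3.7,interpolation=cv2.INTER_CUBIC))
g=cv2.cvtColor(a,cv2.COLOR_BGR2GRAY)
for v in (80,90,100,110,190,200,205): print(v,g[v,305:350:1].tolist())
E
```

```text
80 [183, 182, 185, 183, 183, 185, 151, 132, 163, 183, 201, 204, 205, 204, 204, 202, 204, 203, 205, 205, 204, 204, 208, 161, 168, 170, 123, 160, 182, 182, 184, 184, 182, 184, 183, 182, 181, 183, 183, 182, 184, 184, 183, 182, 182]
90 [184, 183, 185, 186, 185, 187, 187, 154, 139, 167, 188, 201, 205, 204, 204, 205, 203, 203, 205, 203, 204, 204, 205, 203, 195, 177, 163, 127, 156, 169, 181, 185, 183, 183, 182, 184, 184, 183, 184, 184, 182, 183, 181, 182, 184]
100 [185, 186, 188, 186, 185, 186, 187, 187, 153, 144, 169, 188, 205, 205, 205, 204, 204, 205, 204, 204, 204, 207, 204, 205, 203, 190, 173, 155, 127, 158, 168, 167, 181, 185, 182, 184, 183, 184, 182, 184, 182, 184, 180, 184, 182]
110 [168, 168, 167, 171, 168, 167, 168, 166, 171, 133, 148, 177, 185, 201, 207, 206, 205, 205, 205, 204, 206, 205, 206, 205, 207, 194, 183, 172, 144, 137, 152, 154, 155, 152, 152, 153, 155, 155, 152, 155, 156, 156, 156, 153, 158]
190 [171, 172, 175, 144, 135, 134, 119, 114, 115, 110, 113, 130, 136, 135, 136, 134, 108, 138, 157, 172, 182, 183, 183, 184, 185, 183, 182, 184, 186, 185, 185, 182, 167, 156, 130, 124, 128, 133, 136, 133, 133, 134, 133, 131, 132]
200 [113, 115, 118, 115, 116, 117, 118, 113, 116, 118, 117, 115, 111, 133, 138, 137, 138, 94, 107, 122, 113, 132, 140, 137, 141, 142, 141, 142, 145, 143, 143, 142, 136, 159, 158, 109, 125, 137, 136, 135, 138, 137, 135, 138, 137]
205 [118, 117, 119, 116, 117, 117, 114, 118, 118, 116, 117, 114, 113, 132, 137, 140, 138, 113, 90, 98, 109, 113, 117, 114, 115, 119, 120, 119, 119, 116, 123, 124, 120, 114, 113, 96, 114, 138, 138, 136, 140, 138, 137, 137, 138]
```

View pics/w5c.png

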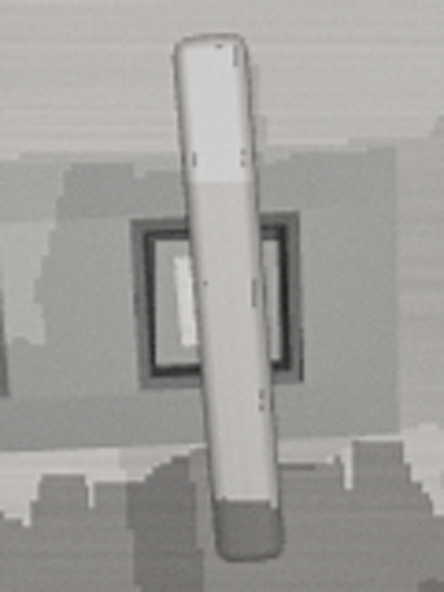

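The crop shows the key's bar top face running from about (321,76) to (331,200.5), standing over its slot. The slot spans about (302–345, 124–169).

```bash
python3 - <<'E'
from h import *
f=viewer.grab_frame("wrist")
a,b=ray(f,321,76,.142),ray(f,331,200.7,.142)
print(a.round(4),b.round(4),"len",np.linalg.norm(a-b),"yaw",np.degrees(np.arctan2((a-b)[1],(a-b)[0])),"mid",((a+b)/2).round(4))
c=[(265+x/3.7,65+y/3.7) for x,y in((132,220),(298,212),(302,380),(142,388))]
c=np.array([ray(f,u,v,.06) for u,v in c]); print("slot",c.round(4).tolist(),c.mean(0).round(4))
m=(a+b)/2; yaw=np.arctan2((a-b)[1],(a-b)[0])
go([m[0],m[1]+.002,.2],[-np.sin(yaw),np.cos(yaw)])
r=[ray(f,u,v,.06) for u,v in((108,118),(371,103),(372,181),(122,194))]
print(np.round(r,4).tolist(), np.mean(r,0))
E
```

```text
[0.5765 0.1206 0.142 ] [0.4905 0.113  0.142 ] len 0.08633905516011942 yaw 5.063531101818118 mid [0.5335 0.1168 0.142 ]
slot [[0.5472, 0.1384, 0.06], [0.5491, 0.0973, 0.06], [0.5082, 0.0955, 0.06], [0.5062, 0.1363, 0.06]] [0.5277 0.1169 0.06  ]
tcp [0.4683 0.1229 0.2752] Z [-0.001 -1.     0.   ] X [ 0. -0. -1.] t 9.45 F [ 0.1 -0.3 -0.3] w 1.002
tool shift cm [7.52 6.51 0.41]
twist deg (tool) [-5.1  0.  -0. ] shift if turned first [7.52 6.45 0.99]
Y [ 1.    -0.001  0.   ]
[[0.5529, 0.3139, 0.06], [0.5657, 0.0746, 0.06], [0.4957, 0.0711, 0.06], [0.4834, 0.3109, 0.06]] [0.52442621 0.19262373 0.06      ]
```

The length comes out short. The dark end of the bar is shadow on its top face, so the near end is really at about v=214.5.

```bash
python3 - <<'E'
from h import *
f=viewer.grab_frame("wrist")
a,b=ray(f,321,75.5,.142),ray(f,332,214.5,.142)
m=(a+b)/2; yaw=np.arctan2((a-b)[1],(a-b)[0])
print(m,np.linalg.norm(a-b),np.degrees(yaw))
go([m[0],m[1]+.002,.2],[-np.sin(yaw),np.cos(yaw)])
E
```

```text
[0.52854014 0.1161748  0.142     ] 0.09725659094042924 4.9677321896996105
tcp [0.4683 0.1229 0.2754] Z [-0.001 -1.     0.   ] X [ 0. -0. -1.] t 9.5 F [-0.  -0.2 -1. ] w 1.0
tool shift cm [7.54 6.02 0.47]
twist deg (tool) [-5.  0. -0.] shift if turned first [7.54 5.96 0.99]
Y [ 1.    -0.001  0.   ]
```

```bash
python3 -m inch '[{"fingers":0,"delta_pos":[1,2,0.3],"twist":[-5,0,0]},{"fingers":0,"delta_pos":[2,2,0.3],"twist":[0,0,0]},{"fingers":0,"delta_pos":[2,2,0.3],"twist":[0,0,0]},{"fingers":0,"delta_pos":[1.5,0,0],"twist":[0,0,0]},{"fingers":0,"delta_pos":[0,0,0],"twist":[0,0,0]}]'; python3 - <<'E'
from h import *
yaw=np.radians(5)
go([.5275,.1183,.112],[-np.sin(yaw),np.cos(yaw)])
f=viewer.grab_frame("wrist"); cv2.imwrite("pics/w6.png",f["pixels"])
E
```

```text
time: 10.12
tool_pos: [0.5271, 0.1182, 0.2085]
tool_rot: [0.521, 0.477, 0.522, -0.478]
contact_force: [0.0, 0.7, 0.3]
gripper_width: 0.502
tcp [0.5271 0.1182 0.2085] Z [ 0.087 -0.996 -0.   ] X [-0.003 -0.    -1.   ] t 10.12 F [0.  0.7 0.3] w 0.502
tool shift cm [ 9.65  0.07 -0.01]
twist deg (tool) [ 0.  -0.   0.2] shift if turned first [ 9.65  0.04 -0.01]
Y [ 0.996  0.087 -0.003]
```

View pics/w6.png

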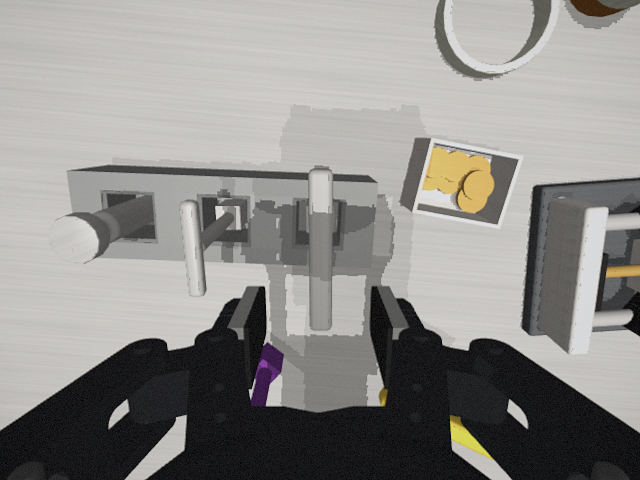

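The key bar spans about (320,172) to (320,328). It is vertical in the image, centred between the fingers and parallel to the pads. I'll descend and close.

```bash
python3 -m inch '[{"fingers":0,"delta_pos":[3,0,0],"twist":[0,0,0]},{"fingers":0,"delta_pos":[3,0.05,0],"twist":[0,0,0]},{"fingers":0,"delta_pos":[2.5,0,0],"twist":[0,0,0]},{"fingers":0,"delta_pos":[1.1,0,0],"twist":[0,0,0]},{"fingers":0,"delta_pos":[0,0,0],"twist":[0,0,0]}]'; python3 -m inch '[{"fingers":-1,"delta_pos":[0,0,0],"twist":[0,0,0]},{"fingers":-1,"delta_pos":[0,0,0],"twist":[0,0,0]},{"fingers":-1,"delta_pos":[0,0,0],"twist":[0,0,0]},{"fingers":-1,"delta_pos":[0,0,0],"twist":[0,0,0]},{"fingers":-1,"delta_pos":[0,0,0],"twist":[0,0,0]}]'; python3 - <<'E'
from h import *
yaw=np.radians(5)
go([.5275,.1183,.112],[-np.sin(yaw),np.cos(yaw)])
f=viewer.grab_frame("wrist"); cv2.imwrite("pics/w7.png",f["pixels"])
E
```

```text
time: 10.8
tool_pos: [0.5285, 0.119, 0.1143]
tool_rot: [0.522, 0.477, 0.522, -0.477]
contact_force: [-0.5, -0.1, 0.1]
gripper_width: 0.503
time: 11.42
tool_pos: [0.5299, 0.119, 0.1157]
tool_rot: [0.522, 0.478, 0.521, -0.477]
contact_force: [0.2, -1.1, 7.5]
gripper_width: 0.15
tcp [0.5299 0.119  0.1157] Z [ 0.089 -0.996  0.   ] X [ 0.003 -0.    -1.   ] t 11.43 F [ 0.2 -1.1  7.5] w 0.15
tool shift cm [ 0.37 -0.24  0.05]
twist deg (tool) [ 0.1  0.  -0.2] shift if turned first [ 0.37 -0.24  0.05]
Y [0.996 0.089 0.003]
```

View pics/w7.png

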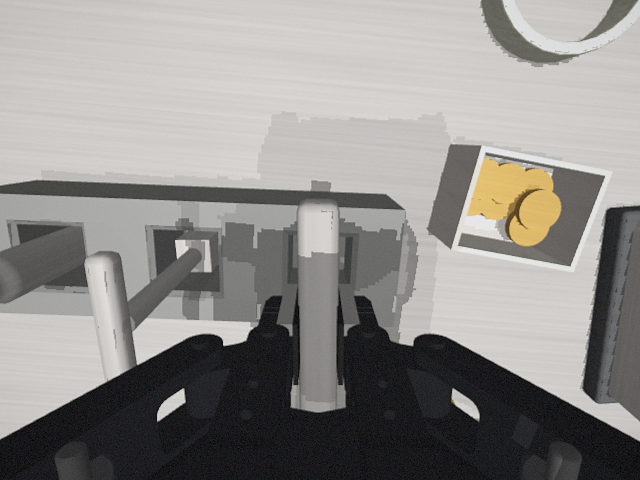

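The key is gripped at 12.8 mm, with the bar's far end at about (319,203). I'll work out where the bar's centre lies relative to the TCP.

```bash
python3 - <<'E'
from h import *
a=cv2.imread("pics/w6.png"); b=cv2.imread("pics/w7.png")
cv2.imwrite("pics/w67.png",np.hstack([cv2.resize(a[155:345,285:355],None,fx=3,fy=3,interpolation=cv2.INTER_CUBIC),cv2.resize(b[180:370,270:370],None,fx=3,fy=3,interpolation=cv2.INTER_CUBIC)]))
f=viewer.grab_frame("wrist")
for v in(199,201,203): print(v,ray(f,319,v,.142).round(4))
e=ray(f,319,201,.142); r=R(manip.state()); print("end in tool (cm)",(r.T@(e-manip.state()["tool_pos"])*100).round(2))
E
```

```text
199 [0.579  0.1228 0.142 ]
201 [0.5783 0.1227 0.142 ]
203 [0.5777 0.1227 0.142 ]
end in tool (cm) [-2.61  4.87  0.06]
```

View pics/w67.png

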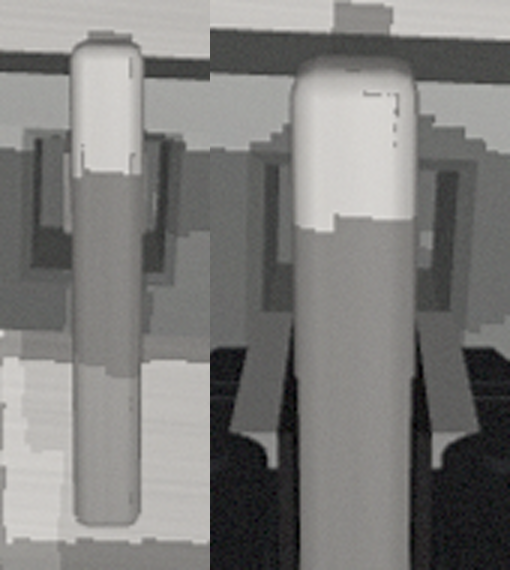

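```bash
python3 -m inch '[{"fingers":-1,"delta_pos":[-2,0,0],"twist":[0,0,0]},{"fingers":-1,"delta_pos":[-3.5,0,0],"twist":[0,0,0]},{"fingers":-1,"delta_pos":[-3.5,0,0],"twist":[0,0,0]},{"fingers":-1,"delta_pos":[-3,0,0],"twist":[0,0,0]},{"fingers":-1,"delta_pos":[0,0,0],"twist":[0,0,0]}]'; python3 - <<'E'
from h import *
go([.5156,-.2062,.236])
f=viewer.grab_frame("wrist"); cv2.imwrite("pics/w8.png",f["pixels"])
f=viewer.grab_frame("scene"); cv2.imwrite("pics/s8.png",f["pixels"][150:350,250:450])
E
```

```text
time: 12.15
tool_pos: [0.53, 0.1192, 0.2374]
tool_rot: [0.523, 0.479, 0.52, -0.476]
contact_force: [1.0, -0.2, -2.5]
gripper_width: 0.153
tcp [0.53   0.1192 0.2374] Z [ 0.089 -0.996 -0.   ] X [ 0.006  0.001 -1.   ] t 12.15 F [ 1.  -0.2 -2.5] w 0.153
tool shift cm [ 0.1  -4.33 32.29]
Y [0.996 0.089 0.006]
```

View pics/w8.png

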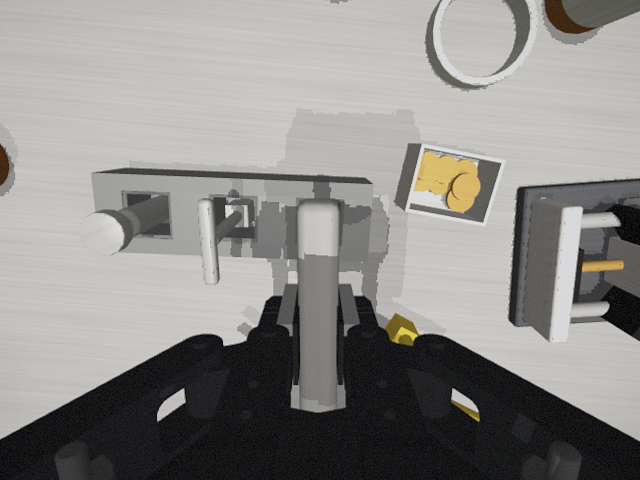

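View pics/s8.png

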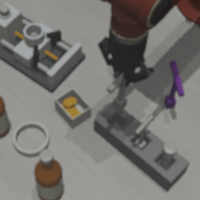

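The key is lifted: the force reads −2.5 N and the bar is unchanged in the hand at about (319,200).

```bash
python3 -m inch '[{"fingers":-1,"delta_pos":[0,-0.6,4.5],"twist":[0,0,0]},{"fingers":-1,"delta_pos":[0,-0.8,6],"twist":[0,0,0]},{"fingers":-1,"delta_pos":[0,-0.8,6],"twist":[0,0,0]},{"fingers":-1,"delta_pos":[0,-0.8,6],"twist":[0,0,0]},{"fingers":-1,"delta_pos":[0,-0.8,6],"twist":[0,0,0]}]'; python3 -m inch '[{"fingers":-1,"delta_pos":[0,-0.5,3.8],"twist":[0,0,0]},{"fingers":-1,"delta_pos":[0,0,0],"twist":[-10,0,0]},{"fingers":-1,"delta_pos":[0,0,0],"twist":[-10,0,0]},{"fingers":-1,"delta_pos":[0,0,0],"twist":[-10,0,0]},{"fingers":-1,"delta_pos":[0,0,0],"twist":[-10,0,0]}]'; python3 -m inch '[{"fingers":-1,"delta_pos":[0,0,0],"twist":[-10,0,0]},{"fingers":-1,"delta_pos":[0,0,0],"twist":[0,0,0]}]';  python3 - <<'E'
from h import *
yw=np.radians(55.2-90)
go([.5156,-.2062,.220],[np.cos(yw),np.sin(yw)])
f=viewer.grab_frame("wrist"); cv2.imwrite("pics/w9.png",f["pixels"])
E
```

```text
time: 12.88
tool_pos: [0.5145, -0.1695, 0.2312]
tool_rot: [0.52, 0.477, 0.523, -0.478]
contact_force: [1.5, -0.1, -2.4]
gripper_width: 0.148
time: 13.5
tool_pos: [0.5132, -0.2059, 0.2308]
tool_rot: [0.652, 0.269, 0.656, -0.268]
contact_force: [-0.1, -0.4, -2.4]
gripper_width: 0.147
time: 13.75
tool_pos: [0.5134, -0.2059, 0.2313]
tool_rot: [0.673, 0.213, 0.676, -0.212]
contact_force: [-0.3, -0.3, -2.9]
gripper_width: 0.154
tcp [ 0.5134 -0.2059  0.2313] Z [ 0.819 -0.574 -0.004] X [-0.004  0.002 -1.   ] t 13.75 F [-0.3 -0.3 -2.9] w 0.154
tool shift cm [1.13 0.11 0.2 ]
twist deg (tool) [-0.2 -0.2  0. ] shift if turned first [1.13 0.1  0.2 ]
Y [ 0.574  0.819 -0.   ]
```

View pics/w9.png

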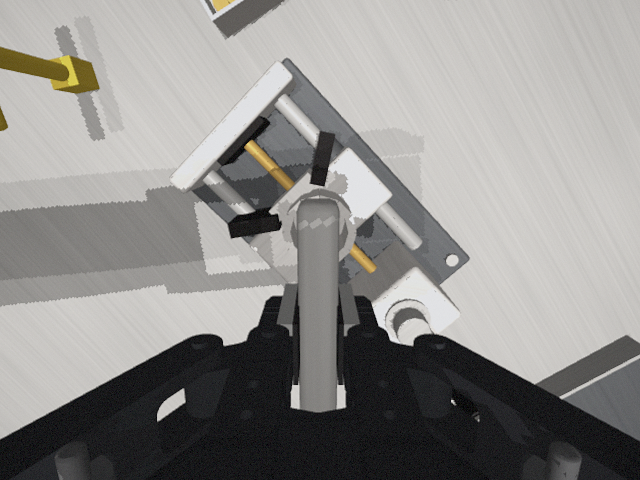

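```bash
python3 -m inch '[{"fingers":-1,"delta_pos":[1.2,0.1,0.2],"twist":[0,0,0]},{"fingers":-1,"delta_pos":[1,0,0],"twist":[0,0,0]},{"fingers":-1,"delta_pos":[0,0,0],"twist":[0,0,0]}]';  python3 - <<'E'
from h import *
go([.5156,-.2062,.196])
f=viewer.grab_frame("scene"); cv2.imwrite("pics/s10.png",cv2.resize(f["pixels"][130:260,210:350],None,fx=5,fy=4.5,interpolation=cv2.INTER_CUBIC))
E
```

```text
time: 14.18
tool_pos: [0.5157, -0.2063, 0.2097]
tool_rot: [0.673, 0.213, 0.676, -0.212]
contact_force: [-0.1, 0.6, -3.1]
gripper_width: 0.152
tcp [ 0.5157 -0.2063  0.2097] Z [ 0.82  -0.573 -0.004] X [-0.003  0.002 -1.   ] t 14.18 F [-0.1  0.6 -3.1] w 0.152
tool shift cm [ 1.37  0.01 -0.01]
Y [ 0.573  0.82  -0.   ]
```

View pics/s10.png

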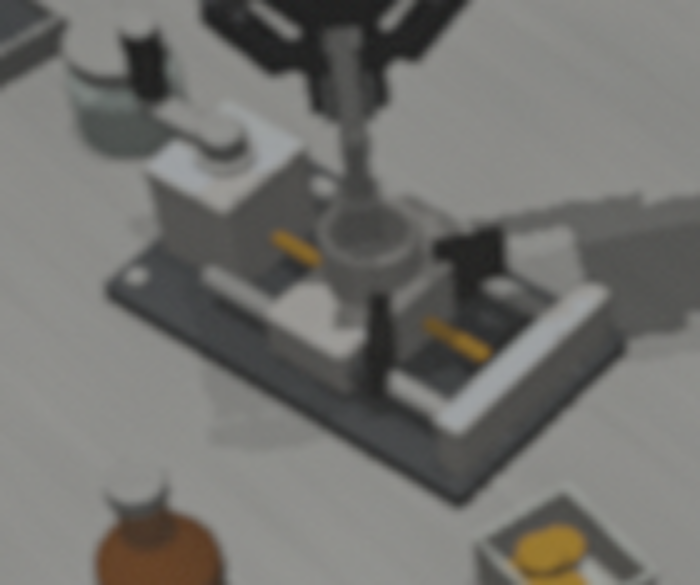

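```bash
python3 - <<'E'
from h import *
f=viewer.grab_frame("scene"); im=f["pixels"].copy()
for p in((.515,-.207,.104),(.515,-.207,.125),(.515,-.207,.23),(.5305,-.3078,.123),(.5156,-.2062,.2097)):
    q=proj(f,p); print(p,q.round(1),((q-[210,130])*[5,4.5]).round(0))
cv2.imwrite("pics/s10b.png",cv2.resize(f["pixels"][150:210,255:315],None,fx=10,fy=10,interpolation=cv2.INTER_CUBIC))
print(np.round(f["range_z"][170:186:2,272:296:2],3))
E
```

```text
(0.515, -0.207, 0.104) [282.5 181.2] [363. 230.]
(0.515, -0.207, 0.125) [282.  176.1] [360. 207.]
(0.515, -0.207, 0.23) [278.9 148.4] [344.  83.]
(0.5305, -0.3078, 0.123) [253.  158.3] [215. 127.]
(0.5156, -0.2062, 0.2097) [279.5 154.3] [348. 109.]
[[1.46  1.472 1.475 1.36  1.342 1.342 1.356 1.542 1.537 1.534 1.541 1.537]
 [1.462 1.478 1.477 1.355 1.347 1.348 1.354 1.359 1.535 1.532 1.533 1.535]
 [1.461 1.508 1.473 1.352 1.353 1.35  1.352 1.35  1.393 1.396 1.447 1.448]
 [1.475 1.503 1.396 1.349 1.349 1.351 1.356 1.36  1.402 1.389 1.391 1.443]
 [1.477 1.389 1.392 1.352 1.36  1.354 1.362 1.361 1.405 1.402 1.389 1.432]
 [1.482 1.384 1.388 1.366 1.369 1.361 1.368 1.368 1.416 1.406 1.387 1.39 ]
 [1.495 1.378 1.395 1.408 1.371 1.372 1.37  1.375 1.417 1.419 1.38  1.389]
 [1.448 1.389 1.377 1.411 1.427 1.404 1.395 1.394 1.425 1.377 1.38  1.39 ]]
```

View pics/s10b.png

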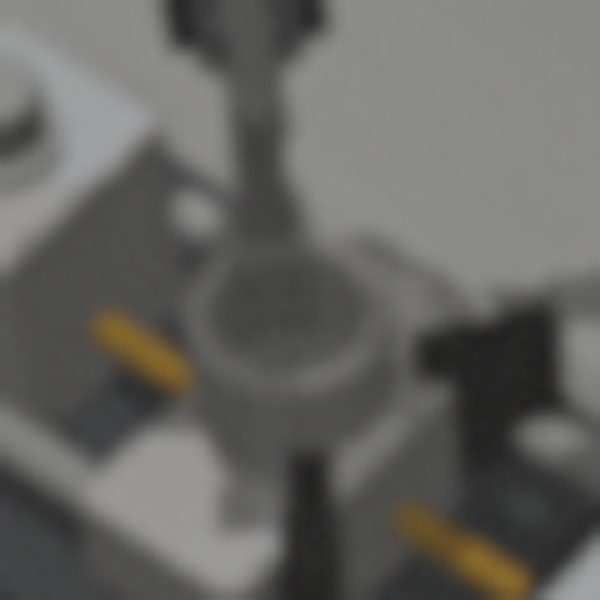

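The depth image shows the key's foot reaching row ~183 at columns 278–286, inside the rim where it was predicted at (282,181). It is aligned, so I'll lower it.

```bash
python3 -m inch '[{"fingers":-1,"delta_pos":[1.0,0,0],"twist":[0,0,0]},{"fingers":-1,"delta_pos":[0.5,0,0],"twist":[0,0,0]},{"fingers":-1,"delta_pos":[0.3,0,0],"twist":[0,0,0]},{"fingers":-1,"delta_pos":[0.2,0,0],"twist":[0,0,0]},{"fingers":-1,"delta_pos":[0,0,0],"twist":[0,0,0]}]';  python3 - <<'E'
from h import *
go([.5156,-.2062,.173])
E
```

```text
time: 14.9
tool_pos: [0.5164, -0.2067, 0.1917]
tool_rot: [0.674, 0.212, 0.675, -0.212]
contact_force: [-1.6, 0.8, -0.7]
gripper_width: 0.153
tcp [ 0.5164 -0.2067  0.1917] Z [ 0.82  -0.572 -0.001] X [-0.001  0.    -1.   ] t 14.9 F [-1.6  0.8 -0.7] w 0.153
tool shift cm [ 1.87 -0.01 -0.1 ]
Y [ 0.572  0.82  -0.   ]
```

```bash
python3 -m inch '[{"fingers":-1,"delta_pos":[0.3,0,-0.05],"twist":[0,0,0]},{"fingers":-1,"delta_pos":[0.3,0,0],"twist":[0,0,0]},{"fingers":-1,"delta_pos":[0,0,0],"twist":[0,0,0]}]';  python3 - <<'E'
from h import *
go([.5156,-.2062,.173])
E
```

```text
time: 15.28
tool_pos: [0.518, -0.2075, 0.1909]
tool_rot: [0.677, 0.212, 0.673, -0.212]
contact_force: [-3.4, 2.2, 13.9]
gripper_width: 0.152
tcp [ 0.518  -0.2075  0.1909] Z [ 0.82  -0.572  0.006] X [ 0.005 -0.003 -1.   ] t 15.28 F [-3.4  2.2 13.9] w 0.152
tool shift cm [ 1.78 -0.03 -0.29]
Y [0.572 0.82  0.001]
```

```bash
python3 -m inch '[{"fingers":-1,"delta_pos":[-1.0,0,0],"twist":[0,0,0]},{"fingers":-1,"delta_pos":[-0.8,0,0],"twist":[0,0,0]},{"fingers":-1,"delta_pos":[0,0,0],"twist":[0,0,0]}]';  python3 - <<'E'
from h import *
go([.5156,-.2062,.173])
f=viewer.grab_frame("wrist"); cv2.imwrite("pics/w11.png",f["pixels"])
E
```

```text
time: 15.65
tool_pos: [0.5165, -0.2068, 0.2043]
tool_rot: [0.675, 0.212, 0.674, -0.212]
contact_force: [0.0, 0.3, -2.3]
gripper_width: 0.15
tcp [ 0.5165 -0.2068  0.2043] Z [ 0.82  -0.572  0.001] X [ 0.001 -0.001 -1.   ] t 15.65 F [ 0.   0.3 -2.3] w 0.15
tool shift cm [ 3.13 -0.   -0.11]
Y [0.572 0.82  0.   ]
```

View pics/w11.png

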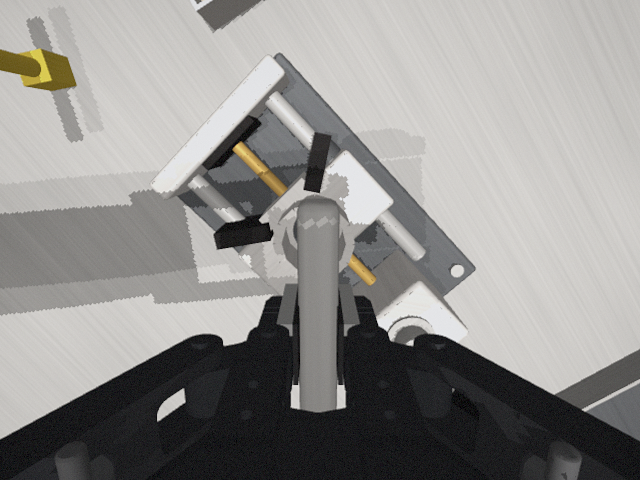

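```bash
python3 -m inch '[{"fingers":-1,"delta_pos":[0.6,0,-0.15],"twist":[0,0,0]},{"fingers":-1,"delta_pos":[0.4,0,0],"twist":[0,0,0]},{"fingers":-1,"delta_pos":[0.1,0,0],"twist":[0,0,0]},{"fingers":-1,"delta_pos":[0,0,0],"twist":[0,0,0]}]';  python3 - <<'E'
from h import *
go([.5156,-.2062,.173])
E
```

```text
time: 16.2
tool_pos: [0.5149, -0.2057, 0.1927]
tool_rot: [0.674, 0.212, 0.675, -0.212]
contact_force: [1.1, -0.1, -2.8]
gripper_width: 0.151
tcp [ 0.5149 -0.2057  0.1927] Z [ 0.82  -0.572 -0.   ] X [-0.  0. -1.] t 16.2 F [ 1.1 -0.1 -2.8] w 0.151
tool shift cm [ 1.97 -0.    0.09]
Y [ 0.572  0.82  -0.   ]
```

Lateral force is low so far (about 1 N). Next I'll push lower in small steps.

```bash
python3 -m inch '[{"fingers":-1,"delta_pos":[0.3,0,0],"twist":[0,0,0]},{"fingers":-1,"delta_pos":[0,0,0],"twist":[0,0,0]}]';  python3 - <<'E'
from h import *
go([.5156,-.2062,.173])
E
```

```text
time: 16.45
tool_pos: [0.5149, -0.2057, 0.1897]
tool_rot: [0.674, 0.212, 0.675, -0.212]
contact_force: [0.3, 0.4, -3.4]
gripper_width: 0.15
tcp [ 0.5149 -0.2057  0.1897] Z [ 0.82  -0.572 -0.   ] X [-0.  0. -1.] t 16.45 F [ 0.3  0.4 -3.4] w 0.15
tool shift cm [ 1.67 -0.    0.09]
Y [ 0.572  0.82  -0.   ]
```

```bash
python3 -m inch '[{"fingers":-1,"delta_pos":[0.4,0,0],"twist":[0,0,0]},{"fingers":-1,"delta_pos":[0.4,0,0],"twist":[0,0,0]},{"fingers":-1,"delta_pos":[0,0,0],"twist":[0,0,0]}]';  python3 - <<'E'
from h import *
go([.5156,-.2062,.173])
E
```

```text
time: 16.82
tool_pos: [0.5147, -0.2055, 0.1813]
tool_rot: [0.674, 0.212, 0.675, -0.212]
contact_force: [0.1, -0.2, -2.4]
gripper_width: 0.152
tcp [ 0.5147 -0.2055  0.1813] Z [ 0.82  -0.572 -0.001] X [-0.001  0.001 -1.   ] t 16.82 F [ 0.1 -0.2 -2.4] w 0.152
tool shift cm [ 0.83 -0.    0.11]
Y [ 0.572  0.82  -0.   ]
```

The key is on the head with no side force. I'll lower to just above the flange and then turn clockwise (positive tool-x).

```bash
python3 -m inch '[{"fingers":-1,"delta_pos":[0.4,0,0],"twist":[0,0,0]},{"fingers":-1,"delta_pos":[0.2,0,0],"twist":[0,0,0]},{"fingers":-1,"delta_pos":[0,0,0],"twist":[8,0,0]},{"fingers":-1,"delta_pos":[0,0,0],"twist":[6,0,0]},{"fingers":-1,"delta_pos":[0,0,0],"twist":[0,0,0]}]';  python3 - <<'E'
from h import *
go([.515,-.2057,.173]); s=manip.state(); print(s["ft_torque"].round(2)); r=R(s); print("Yyaw",np.degrees(np.arctan2(r[1,1],r[0,1])))
E
```

```text
time: 17.45
tool_pos: [0.515, -0.2054, 0.1757]
tool_rot: [0.644, 0.293, 0.644, -0.292]
contact_force: [0.2, 0.9, -4.1]
gripper_width: 0.148
tcp [ 0.515  -0.2054  0.1757] Z [ 0.658 -0.753 -0.001] X [-0.     0.001 -1.   ] t 17.45 F [ 0.2  0.9 -4.1] w 0.148
tool shift cm [ 0.27 -0.02  0.02]
Y [0.753 0.658 0.001]
[ 0.25 -0.12 -0.  ]
Yyaw 41.16044421658469
```

```bash
python3 -m inch '[{"fingers":-1,"delta_pos":[0,0,0],"twist":[8,0,0]},{"fingers":-1,"delta_pos":[0,0,0],"twist":[8,0,0]},{"fingers":-1,"delta_pos":[0,0,0],"twist":[0,0,0]}]';  python3 - <<'E'
from h import *
go([.515,-.2057,.173]); s=manip.state(); print(s["ft_torque"].round(2)); r=R(s); print("Yyaw",np.degrees(np.arctan2(r[1,1],r[0,1])))
E
```

```text
time: 17.82
tool_pos: [0.5152, -0.2058, 0.1758]
tool_rot: [0.597, 0.379, 0.597, -0.378]
contact_force: [1.8, -1.0, -4.4]
gripper_width: 0.152
tcp [ 0.5152 -0.2058  0.1758] Z [ 0.427 -0.904  0.   ] X [ 0.001 -0.    -1.   ] t 17.82 F [ 1.8 -1.  -4.4] w 0.152
tool shift cm [ 0.28 -0.01 -0.02]
Y [0.904 0.427 0.   ]
[ 0.01 -0.34  0.12]
Yyaw 25.26582320889708
```

The torque about z is 0.12 Nm, so the key is driving the screw. I'll continue.

```bash
python3 -m inch '[{"fingers":-1,"delta_pos":[0,0,0],"twist":[8,0,0]},{"fingers":-1,"delta_pos":[0,0,0],"twist":[8,0,0]},{"fingers":-1,"delta_pos":[0,0,0],"twist":[7,0,0]},{"fingers":-1,"delta_pos":[0,0,0],"twist":[0,0,0]}]';  python3 - <<'E'
from h import *
go([.515,-.2057,.173]); s=manip.state(); print(s["ft_torque"].round(2)); r=R(s); print("Yyaw",np.degrees(np.arctan2(r[1,1],r[0,1])))
E
```

```text
time: 18.32
tool_pos: [0.5152, -0.2063, 0.1758]
tool_rot: [0.511, 0.49, 0.509, -0.49]
contact_force: [1.5, -2.5, -5.2]
gripper_width: 0.151
tcp [ 0.5152 -0.2063  0.1758] Z [ 0.04  -0.999  0.001] X [ 0.001 -0.001 -1.   ] t 18.32 F [ 1.5 -2.5 -5.2] w 0.151
tool shift cm [ 0.28 -0.02 -0.06]
Y [0.999 0.04  0.001]
[-0.45 -0.47  0.11]
Yyaw 2.3120209736315562
```

```bash
python3 -m inch '[{"fingers":-1,"delta_pos":[0,0,0],"twist":[4,0,0]},{"fingers":-1,"delta_pos":[0,0,0],"twist":[4,0,0]},{"fingers":-1,"delta_pos":[0,0,0],"twist":[0,0,0]}]';  python3 - <<'E'
from h import *
go([.515,-.2057,.173]); s=manip.state(); print(s["ft_torque"].round(2)); r=R(s); print("Yyaw",np.degrees(np.arctan2(r[1,1],r[0,1])))
E
```

```text
time: 18.7
tool_pos: [0.5151, -0.2063, 0.1758]
tool_rot: [-0.475, -0.524, -0.474, 0.524]
contact_force: [1.8, -3.0, -6.0]
gripper_width: 0.152
tcp [ 0.5151 -0.2063  0.1758] Z [-0.099 -0.995  0.001] X [ 0.    -0.001 -1.   ] t 18.7 F [ 1.8 -3.  -6. ] w 0.152
tool shift cm [ 0.28 -0.02 -0.06]
Y [ 0.995 -0.099  0.001]
[-0.76 -0.55  0.11]
Yyaw -5.694623361640226
```

```bash
python3 -m inch '[{"fingers":-1,"delta_pos":[0,0,0],"twist":[3,0,0]},{"fingers":-1,"delta_pos":[0,0,0],"twist":[2,0,0]},{"fingers":-1,"delta_pos":[0,0,0],"twist":[0,0,0]}]';  python3 - <<'E'
from h import *
go([.515,-.2057,.173]); s=manip.state(); print(s["ft_torque"].round(2)); r=R(s); print("Yyaw",np.degrees(np.arctan2(r[1,1],r[0,1])))
E
```

```text
time: 19.08
tool_pos: [0.515, -0.2062, 0.1759]
tool_rot: [-0.451, -0.545, -0.45, 0.545]
contact_force: [2.3, -4.5, -7.5]
gripper_width: 0.151
tcp [ 0.515  -0.2062  0.1759] Z [-0.188 -0.982  0.001] X [ 0.    -0.001 -1.   ] t 19.07 F [ 2.3 -4.5 -7.5] w 0.151
tool shift cm [ 0.29 -0.01 -0.05]
Y [ 0.982 -0.188  0.   ]
[-1.07 -0.51  0.17]
Yyaw -10.825217713810101
```

```bash
python3 -m inch '[{"fingers":-1,"delta_pos":[0,0,0],"twist":[3,0,0]},{"fingers":-1,"delta_pos":[0,0,0],"twist":[2,0,0]},{"fingers":-1,"delta_pos":[0,0,0],"twist":[0,0,0]}]';  python3 - <<'E'
from h import *
go([.515,-.2057,.173]); s=manip.state(); print(s["ft_torque"].round(2)); r=R(s); print("Yyaw",np.degrees(np.arctan2(r[1,1],r[0,1])))
f=viewer.grab_frame("wrist"); cv2.imwrite("pics/w12.png",f["pixels"])
E
```

```text
time: 19.45
tool_pos: [0.515, -0.2061, 0.1759]
tool_rot: [-0.427, -0.564, -0.426, 0.564]
contact_force: [1.3, -4.1, -6.7]
gripper_width: 0.152
tcp [ 0.515  -0.2061  0.1759] Z [-0.273 -0.962  0.001] X [ 0.    -0.001 -1.   ] t 19.45 F [ 1.3 -4.1 -6.7] w 0.152
tool shift cm [ 0.29 -0.01 -0.04]
Y [ 0.962 -0.273  0.   ]
[-1.27 -0.61  0.38]
Yyaw -15.85158496595397
```

View pics/w12.png

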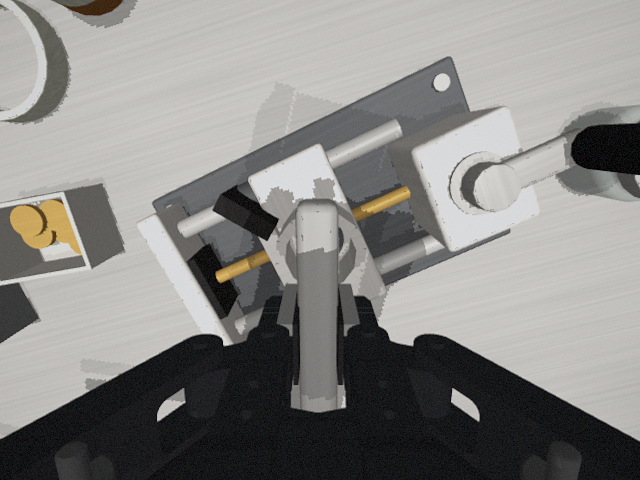

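```bash
python3 -m inch '[{"fingers":-1,"delta_pos":[0,0,0],"twist":[2,0,0]},{"fingers":-1,"delta_pos":[0,0,0],"twist":[2,0,0]},{"fingers":-1,"delta_pos":[0,0,0],"twist":[0,0,0]}]';  python3 - <<'E'
from h import *
go([.515,-.2057,.173]); s=manip.state(); print(s["ft_torque"].round(2)); r=R(s); print("Yyaw",np.degrees(np.arctan2(r[1,1],r[0,1])))
E
```

```text
time: 19.88
tool_pos: [0.5149, -0.2062, 0.176]
tool_rot: [-0.407, -0.578, -0.406, 0.579]
contact_force: [1.5, -4.9, -7.0]
gripper_width: 0.148
tcp [ 0.5149 -0.2062  0.176 ] Z [-0.34  -0.941  0.001] X [-0.    -0.001 -1.   ] t 19.88 F [ 1.5 -4.9 -7. ] w 0.148
tool shift cm [ 0.3  -0.01 -0.05]
Y [ 0.941 -0.34   0.   ]
[-1.23 -0.45  0.5 ]
Yyaw -19.847819840506872
```

```bash
python3 - <<'E'
from h import *
f=viewer.grab_frame("wrist"); a=cv2.imread("pics/w11.png"); b=f["pixels"]; cv2.imwrite("pics/w13.png",b)
cv2.imwrite("pics/cmp.png",np.hstack([cv2.resize(x[180:430,260:380],None,fx=2.3,fy=2.3,interpolation=cv2.INTER_CUBIC) for x in(a,b)]))
E
```

```text
(no output)
```

View pics/cmp.png

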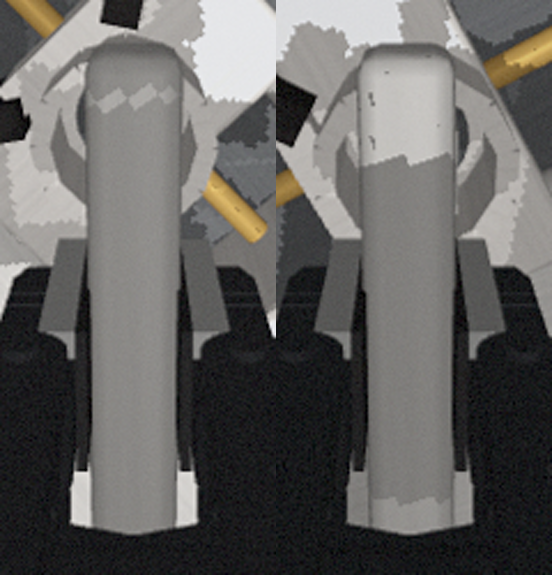

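View pics/w13.png

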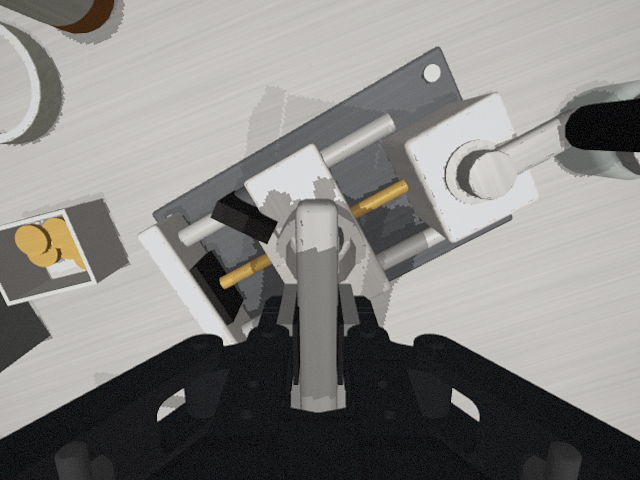

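```bash
python3 -m inch '[{"fingers":-1,"delta_pos":[0,0,0],"twist":[3,0,0]},{"fingers":-1,"delta_pos":[0,0,0],"twist":[3,0,0]},{"fingers":-1,"delta_pos":[0,0,0],"twist":[0,0,0]}]';  python3 - <<'E'
from h import *
go([.515,-.2057,.173]); s=manip.state(); print(s["ft_torque"].round(2)); r=R(s); print("Yyaw",np.degrees(np.arctan2(r[1,1],r[0,1])))
f=viewer.grab_frame("wrist"); a=cv2.imread("pics/w11.png"); b=f["pixels"]; cv2.imwrite("pics/w14.png",b)
cv2.imwrite("pics/cmp2.png",np.hstack([cv2.resize(x[180:430,260:380],None,fx=2.3,fy=2.3,interpolation=cv2.INTER_CUBIC) for x in(a,b)]))
E
```

```text
time: 20.3
tool_pos: [0.5149, -0.2063, 0.176]
tool_rot: [-0.376, -0.599, -0.375, 0.6]
contact_force: [2.0, -5.0, -6.9]
gripper_width: 0.152
tcp [ 0.5149 -0.2063  0.176 ] Z [-0.437 -0.9    0.001] X [-0.    -0.001 -1.   ] t 20.3 F [ 2.  -5.  -6.9] w 0.152
tool shift cm [ 0.3  -0.01 -0.06]
Y [ 0.9   -0.437  0.   ]
[-1.31 -0.44  0.14]
Yyaw -25.891323605386397
```

View pics/cmp2.png

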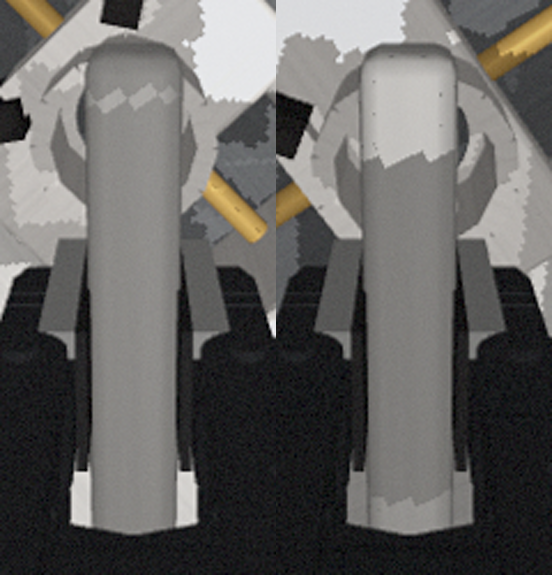

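The torque rose to 0.5 Nm and then fell to 0.14, which is ambiguous. I'll lift the key off and look at the screw.

```bash
python3 -m inch '[{"fingers":-1,"delta_pos":[-2,0,0],"twist":[0,0,0]},{"fingers":-1,"delta_pos":[-2,0,0],"twist":[0,0,0]},{"fingers":-1,"delta_pos":[-3,0,0],"twist":[0,0,0]},{"fingers":-1,"delta_pos":[-3,-4,0],"twist":[0,0,0]},{"fingers":-1,"delta_pos":[0,-5,0],"twist":[0,0,0]}]';  python3 -m inch '[{"fingers":-1,"delta_pos":[0,0,0],"twist":[0,0,0]}]'; python3 - <<'E'
from h import *
go([.515,-.2057,.173]); s=manip.state(); print(s["ft_torque"].round(2)); r=R(s); print("Yyaw",np.degrees(np.arctan2(r[1,1],r[0,1])))
f=viewer.grab_frame("wrist");b=f["pixels"]; cv2.imwrite("pics/w15.png",b)
E
```

```text
time: 20.98
tool_pos: [0.4349, -0.166, 0.2817]
tool_rot: [0.377, 0.601, 0.374, -0.598]
contact_force: [-0.4, 0.3, -1.9]
gripper_width: 0.148
time: 21.1
tool_pos: [0.4324, -0.1645, 0.2779]
tool_rot: [0.375, 0.6, 0.375, -0.598]
contact_force: [0.2, -0.6, -2.3]
gripper_width: 0.151
tcp [ 0.4324 -0.1645  0.2779] Z [-0.436 -0.9   -0.002] X [ 0.002  0.001 -1.   ] t 21.1 F [ 0.2 -0.6 -2.3] w 0.151
tool shift cm [10.5   9.22  0.12]
Y [ 0.9   -0.436  0.001]
[-0.01 -0.06  0.01]
Yyaw -25.873590225794114
```

View pics/w15.png

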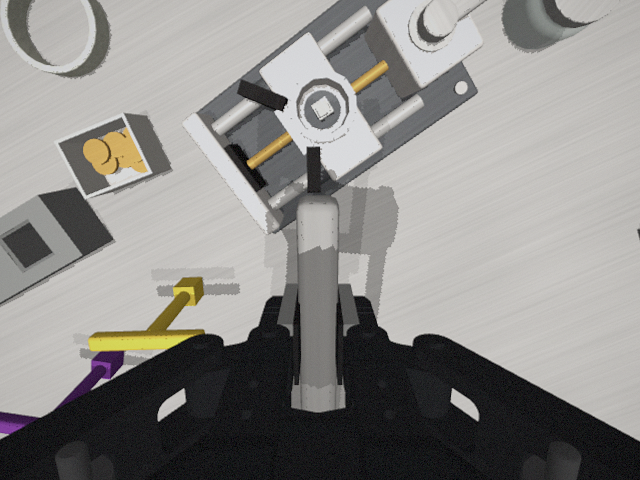

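```bash
python3 - <<'E'
from h import *
b=cv2.imread("pics/w15.png")
cv2.imwrite("pics/w15c.png",cv2.resize(b[75:140,285:360],None,fx=9,fy=9,interpolation=cv2.INTER_CUBIC))
E
```

```text
(no output)
```

View pics/w15c.png

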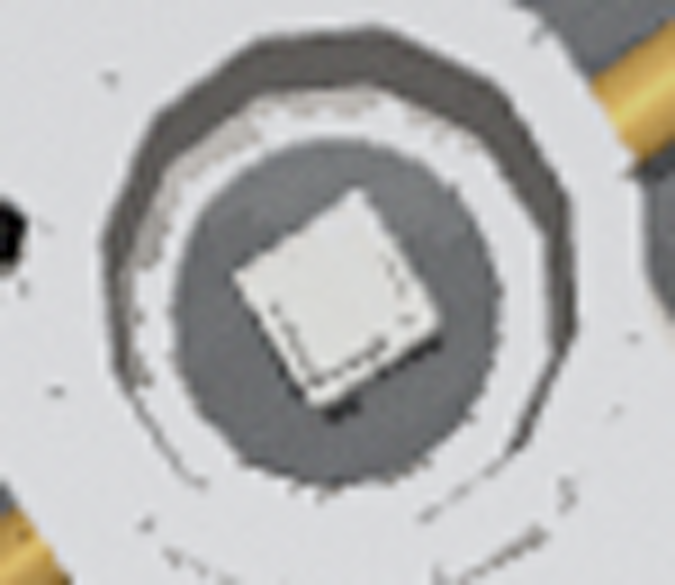

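```bash
python3 - <<'E'
from h import *
f=viewer.grab_frame("wrist")
q=lambda x,y,z: ray(f,285+x/9-.44,75+y/9-.44,z)
c=np.array([q(x,y,.088) for x,y in((360,190),(440,322),(315,408),(235,273))])
print("head",c.mean(0).round(4),[np.linalg.norm(c[i]-c[i-1]).round(4) for i in range(4)],[(np.degrees(np.arctan2(*(c[(i+1)%4]-c[i])[1::-1]))%90).round(1) for i in range(4)])
E
```

```text
head [ 0.5152 -0.2083  0.088 ] [np.float64(0.0137), np.float64(0.0139), np.float64(0.014), np.float64(0.0142)] [np.float64(7.2), np.float64(7.4), np.float64(6.0), np.float64(6.1)]
```

The head edges are at 6.7° yaw, against about 7.2° predicted for the 1.6 rad stop, so the screw is tight. I'll put the key back.

```bash
python3 -m inch '[{"fingers":-1,"delta_pos":[0,0,0],"twist":[-10,0,0]},{"fingers":-1,"delta_pos":[0,0,0],"twist":[-10,0,0]},{"fingers":-1,"delta_pos":[0,0,0],"twist":[-10,0,0]},{"fingers":-1,"delta_pos":[0,0,0],"twist":[-1,0,0]},{"fingers":-1,"delta_pos":[0,2,-4.5],"twist":[0,0,0]}]';  python3 -m inch '[{"fingers":-1,"delta_pos":[0,2,-4.5],"twist":[0,0,0]},{"fingers":-1,"delta_pos":[0,2,-4.5],"twist":[0,0,0]},{"fingers":-1,"delta_pos":[0,2,-4.5],"twist":[0,0,0]},{"fingers":-1,"delta_pos":[0,2,-4.5],"twist":[0,0,0]},{"fingers":-1,"delta_pos":[0,2.2,-4.8],"twist":[0,0,0]}]'; python3 -m inch '[{"fingers":-1,"delta_pos":[0,0,0],"twist":[0,0,0]}]'; python3 - <<'E'
from h import *
yw=np.radians(5.1)
go([.5299,.119,.24],[-np.sin(yw),np.cos(yw)])
f=viewer.grab_frame("wrist");b=f["pixels"]; cv2.imwrite("pics/w16.png",b)
E
```

```text
time: 21.82
tool_pos: [0.4505, -0.1213, 0.2764]
tool_rot: [0.52, 0.479, 0.52, -0.479]
contact_force: [0.9, 0.9, -2.1]
gripper_width: 0.147
time: 22.45
tool_pos: [0.5323, 0.1181, 0.2763]
tool_rot: [0.521, 0.478, 0.521, -0.478]
contact_force: [0.9, -0.5, -2.2]
gripper_width: 0.147
time: 22.58
tool_pos: [0.5322, 0.1195, 0.2758]
tool_rot: [0.522, 0.477, 0.523, -0.477]
contact_force: [0.4, -0.1, -2.3]
gripper_width: 0.147
tcp [0.5322 0.1195 0.2758] Z [ 0.091 -0.996 -0.001] X [-0.001  0.001 -1.   ] t 22.57 F [ 0.4 -0.1 -2.3] w 0.147
tool shift cm [ 3.58 -0.23  0.03]
twist deg (tool) [ 0.1 -0.1  0.1] shift if turned first [ 3.58 -0.23  0.03]
Y [ 0.996  0.091 -0.001]
```

View pics/w16.png

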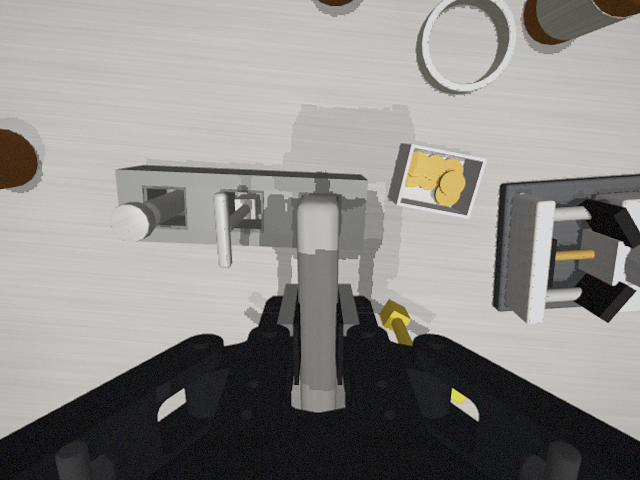

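The bar is in the same place in the hand, at (319,195), and over the slot. I'll lower it.

```bash
python3 -m inch '[{"fingers":-1,"delta_pos":[3,-0.25,0],"twist":[0,0,0]},{"fingers":-1,"delta_pos":[4,0,0],"twist":[0,0,0]},{"fingers":-1,"delta_pos":[2.5,0,0],"twist":[0,0,0]},{"fingers":-1,"delta_pos":[2,0,0],"twist":[0,0,0]},{"fingers":-1,"delta_pos":[0,0,0],"twist":[0,0,0]}]'; python3 - <<'E'
from h import *
go([.5299,.119,.1165])
E
```

```text
time: 23.25
tool_pos: [0.5315, 0.1151, 0.1676]
tool_rot: [0.523, 0.479, 0.52, -0.477]
contact_force: [-7.2, -1.3, 18.0]
gripper_width: 0.148
tcp [0.5315 0.1151 0.1676] Z [ 0.086 -0.996  0.001] X [ 0.005 -0.001 -1.   ] t 23.25 F [-7.2 -1.3 18. ] w 0.148
tool shift cm [ 5.11 -0.16 -0.41]
Y [0.996 0.086 0.005]
```

The foot caught on the rack top (18 N). I'll raise it and see whether the key is tilted in the hand.

```bash
python3 -m inch '[{"fingers":-1,"delta_pos":[-2,0,0],"twist":[0,0,0]},{"fingers":-1,"delta_pos":[-2,0,-0.3],"twist":[0,0,0]},{"fingers":-1,"delta_pos":[-2,0,0],"twist":[0,0,0]},{"fingers":-1,"delta_pos":[0,0,0],"twist":[0,0,0]}]'; python3 - <<'E'
from h import *
go([.5299,.119,.1165])
for n in("scene","top","wrist"):
    f=viewer.grab_frame(n); b=f["pixels"]; cv2.imwrite(f"pics/{n}17.png",b)
    if n=="scene":
        q=proj(f,[.529,.119,.12]); u,v=map(int,q); print(q)
        cv2.imwrite("pics/s17c.png",cv2.resize(b[v-60:v+40,u-60:u+60],None,fx=6,fy=6,interpolation=cv2.INTER_CUBIC))
E
```

```text
time: 23.75
tool_pos: [0.53, 0.1192, 0.2238]
tool_rot: [0.523, 0.479, 0.521, -0.476]
contact_force: [0.2, -0.5, -3.5]
gripper_width: 0.148
tcp [0.53   0.1192 0.2238] Z [ 0.089 -0.996  0.   ] X [ 0.005  0.    -1.   ] t 23.75 F [ 0.2 -0.5 -3.5] w 0.148
tool shift cm [10.73 -0.06  0.02]
Y [0.996 0.089 0.005]
[367.79884686 258.94029831]
```

View pics/s17c.png

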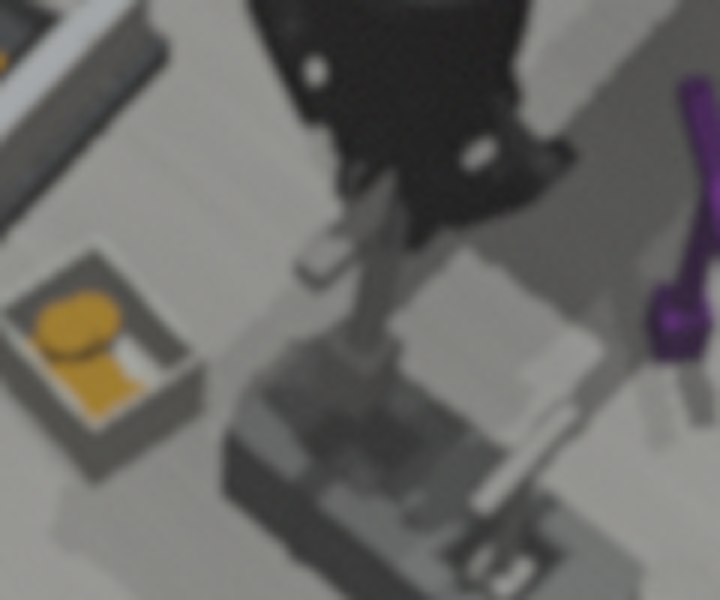

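View pics/wrist17.png

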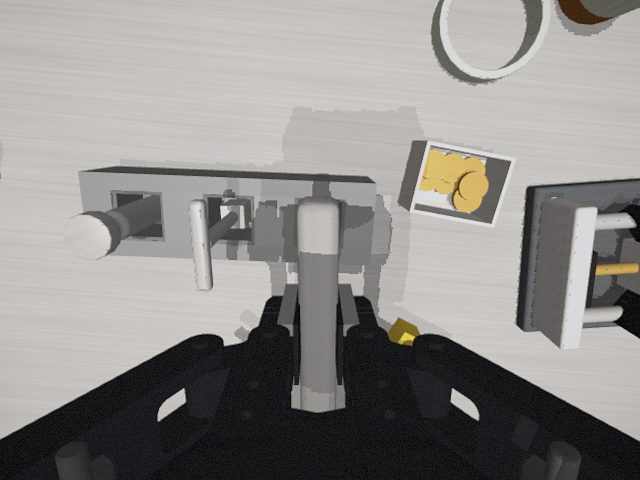

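```bash
python3 - <<'E'
from h import *
f=viewer.grab_frame("scene"); D=f["range_z"]; K=f["K"]; T=f["pose"]
v,u=np.mgrid[0:480,0:640]; P=np.stack([(u-K[0,2])/K[0,0]*D,(v-K[1,2])/K[1,1]*D,D],-1)@T[:3,:3].T+T[:3,3]
m=(D>0)&(np.abs(P[...,0]-.53)<.06)&(np.abs(P[...,1]-.119)<.06)
for lo in np.arange(.10,.25,.01):
    s=m&(P[...,2]>=lo)&(P[...,2]<lo+.01); p=P[s]
    if len(p): print(lo.round(2),len(p),p[:,:2].mean(0).round(4),p[:,:2].min(0).round(3),p[:,:2].max(0).round(3))
E
```

```text
0.11 23 [0.5399 0.1245] [0.522 0.11 ] [0.546 0.132]
0.12 34 [0.5394 0.1239] [0.519 0.11 ] [0.547 0.134]
0.13 27 [0.5371 0.1248] [0.52  0.109] [0.545 0.131]
0.14 65 [0.5359 0.1221] [0.519 0.108] [0.547 0.133]
0.15 16 [0.5355 0.1224] [0.528 0.117] [0.54  0.126]
0.16 17 [0.5339 0.1221] [0.525 0.115] [0.538 0.127]
0.17 14 [0.5333 0.1229] [0.527 0.116] [0.537 0.127]
0.18 19 [0.5323 0.1224] [0.525 0.115] [0.536 0.126]
0.19 15 [0.532  0.1227] [0.526 0.115] [0.537 0.127]
0.2 14 [0.5324 0.1224] [0.527 0.116] [0.536 0.127]
0.21 7 [0.5331 0.1223] [0.532 0.12 ] [0.535 0.127]
0.22 8 [0.5265 0.1276] [0.478 0.102] [0.537 0.136]
0.23 44 [0.5377 0.1272] [0.483 0.101] [0.575 0.14 ]
0.24 165 [0.5486 0.1236] [0.492 0.102] [0.576 0.141]
```

The depth slices show the key has tilted about 4.5° in the grip, foot towards +x. I'll cancel that with a tool-z turn and recheck.

```bash
python3 -m inch '[{"fingers":-1,"delta_pos":[0,0,0],"twist":[0,0,-4.5]},{"fingers":-1,"delta_pos":[0,0,0],"twist":[0,0,0]}]'; cat > sl.py <<'E'
from h import *
f=viewer.grab_frame("scene"); D=f["range_z"]; K=f["K"]; T=f["pose"]
v,u=np.mgrid[0:480,0:640]; P=np.stack([(u-K[0,2])/K[0,0]*D,(v-K[1,2])/K[1,1]*D,D],-1)@T[:3,:3].T+T[:3,3]
m=(D>0)&(np.abs(P[...,0]-.53)<.06)&(np.abs(P[...,1]-.119)<.06)
for lo in np.arange(.10,.22,.01):
    s=m&(P[...,2]>=lo)&(P[...,2]<lo+.01); p=P[s]
    if len(p): print(lo.round(2),len(p),p[:,:2].mean(0).round(4),p[:,:2].min(0).round(3),p[:,:2].max(0).round(3))
go([.5299,.119,.1165])
E
python3 sl.py
```

```text
time: 24.2
tool_pos: [0.5287, 0.119, 0.2196]
tool_rot: [0.502, 0.456, 0.54, -0.498]
contact_force: [0.4, 0.2, -2.6]
gripper_width: 0.151
0.11 23 [0.5331 0.1226] [0.515 0.109] [0.539 0.131]
0.12 30 [0.5326 0.1236] [0.516 0.108] [0.539 0.131]
0.13 26 [0.5317 0.1241] [0.513 0.11 ] [0.539 0.132]
0.14 65 [0.5293 0.1224] [0.514 0.109] [0.54  0.132]
0.15 13 [0.5305 0.1224] [0.526 0.116] [0.535 0.127]
0.16 15 [0.5299 0.122 ] [0.521 0.116] [0.535 0.126]
0.17 18 [0.5304 0.1226] [0.524 0.116] [0.534 0.127]
0.18 12 [0.5295 0.1225] [0.526 0.116] [0.533 0.127]
0.19 15 [0.5302 0.1222] [0.522 0.115] [0.534 0.127]
0.2 9 [0.5314 0.1228] [0.529 0.119] [0.533 0.127]
0.21 3 [0.5326 0.1219] [0.532 0.121] [0.533 0.123]
tcp [0.5285 0.1191 0.2198] Z [ 0.089 -0.996  0.   ] X [-0.079 -0.007 -0.997] t 24.25 F [-1.  -0.6 -3.2] w 0.149
tool shift cm [10.28  0.96  0.02]
Y [ 0.993  0.088 -0.079]
```

```bash
python3 -m inch '[{"fingers":-1,"delta_pos":[2.5,0.2,0],"twist":[0,0,0]},{"fingers":-1,"delta_pos":[2.0,0.16,0],"twist":[0,0,0]},{"fingers":-1,"delta_pos":[1.5,0.12,0],"twist":[0,0,0]},{"fingers":-1,"delta_pos":[0.5,0.04,0],"twist":[0,0,0]},{"fingers":-1,"delta_pos":[0,0,0],"twist":[0,0,0]}]'; python3 - <<'E'
from h import *
go([.5287,.119,.1165])
E
```

```text
time: 24.88
tool_pos: [0.5287, 0.1191, 0.1557]
tool_rot: [0.503, 0.456, 0.54, -0.497]
contact_force: [-0.5, 0.4, -2.2]
gripper_width: 0.148
tcp [0.5287 0.1191 0.1557] Z [ 0.089 -0.996 -0.   ] X [-0.078 -0.007 -0.997] t 24.88 F [-0.5  0.4 -2.2] w 0.148
tool shift cm [3.9  0.31 0.01]
Y [ 0.993  0.088 -0.079]
```

The foot is in the slot with no contact. Going on down.

```bash
python3 -m inch '[{"fingers":-1,"delta_pos":[2.0,0.16,0],"twist":[0,0,0]},{"fingers":-1,"delta_pos":[1.3,0.1,0],"twist":[0,0,0]},{"fingers":-1,"delta_pos":[0.3,0.02,0],"twist":[0,0,0]},{"fingers":-1,"delta_pos":[0.2,0,0],"twist":[0,0,0]},{"fingers":-1,"delta_pos":[0,0,0],"twist":[0,0,0]}]'; python3 - <<'E'
from h import *
go([.5287,.119,.1165])
E
```

```text
time: 25.5
tool_pos: [0.529, 0.1191, 0.1186]
tool_rot: [0.503, 0.457, 0.54, -0.497]
contact_force: [-1.6, -0.9, 2.4]
gripper_width: 0.147
tcp [0.529  0.1191 0.1186] Z [ 0.089 -0.996  0.   ] X [-0.077 -0.007 -0.997] t 25.5 F [-1.6 -0.9  2.4] w 0.147
tool shift cm [ 0.21 -0.02  0.01]
Y [ 0.993  0.088 -0.077]
```

```bash
python3 -m inch '[{"fingers":-0.4,"delta_pos":[0,0,0],"twist":[0,0,0]},{"fingers":0,"delta_pos":[0,0,0],"twist":[0,0,0]},{"fingers":0,"delta_pos":[0,0,0],"twist":[0,0,0]},{"fingers":0,"delta_pos":[0,0,0],"twist":[0,0,0]}]'; python3 -m inch '[{"fingers":0,"delta_pos":[-1.5,0,0],"twist":[0,0,0]},{"fingers":0,"delta_pos":[-3,0,0],"twist":[0,0,0]},{"fingers":0,"delta_pos":[-4,0,0],"twist":[0,0,0]},{"fingers":0,"delta_pos":[-4,-3,0],"twist":[0,0,4.5]},{"fingers":0,"delta_pos":[-2,-4,0],"twist":[0,0,0]}]'; python3 - <<'E'
from h import *
go([.5287,.119,.1165])
for n in("wrist","top"):
    f=viewer.grab_frame(n); b=f["pixels"]; cv2.imwrite(f"pics/{n}18.png",b)
    if n=="top": cv2.imwrite("pics/t18c.png",np.hstack([cv2.resize(b[215:305,190:310],None,fx=3.3,fy=4,interpolation=cv2.INTER_CUBIC),cv2.resize(b[215:305,350:470],None,fx=3.3,fy=4,interpolation=cv2.INTER_CUBIC)]))
E
```

```text
time: 26.0
tool_pos: [0.5286, 0.1191, 0.1176]
tool_rot: [0.503, 0.457, 0.54, -0.497]
contact_force: [0.8, 0.2, -0.1]
gripper_width: 0.505
time: 26.62
tool_pos: [0.4691, 0.1138, 0.269]
tool_rot: [0.523, 0.479, 0.52, -0.476]
contact_force: [0.4, 0.1, 1.4]
gripper_width: 0.502
tcp [0.4691 0.1138 0.269 ] Z [ 0.089 -0.996 -0.   ] X [ 0.006  0.001 -1.   ] t 26.62 F [0.4 0.1 1.4] w 0.502
tool shift cm [1.529e+01 5.890e+00 1.000e-02]
Y [0.996 0.089 0.006]
```

View pics/wrist18.png

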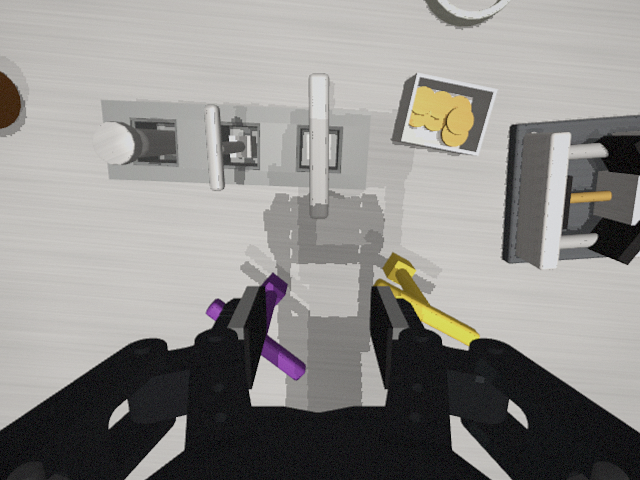

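View pics/t18c.png

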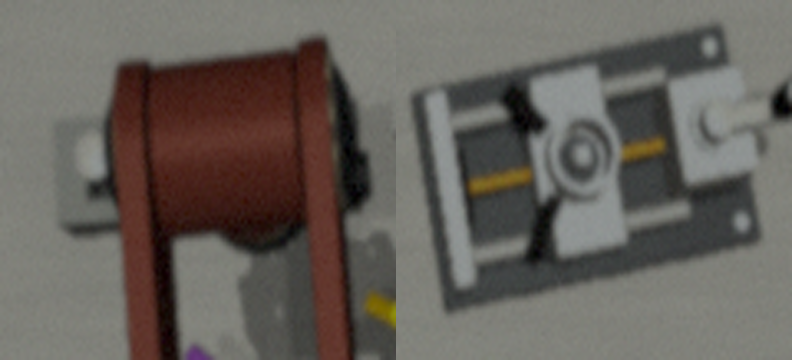

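The key stands upright in its own slot at (318,145) and the gripper is free. Last check: the crank and screw from the same viewpoint as before.

```bash
python3 -m inch '[{"fingers":0,"delta_pos":[0,-0.5,5.8],"twist":[5,0,0]},{"fingers":0,"delta_pos":[0,0,5.8],"twist":[0,0,0]},{"fingers":0,"delta_pos":[0,0,5.8],"twist":[0,0,0]},{"fingers":0,"delta_pos":[0,0,5.8],"twist":[0,0,0]},{"fingers":0,"delta_pos":[0,0,5.8],"twist":[0,0,0]}]'; python3 -m inch '[{"fingers":0,"delta_pos":[1.5,0,5],"twist":[0,0,0]},{"fingers":0,"delta_pos":[0,0,0],"twist":[0,0,0]},{"fingers":0,"delta_pos":[0,0,0],"twist":[0,0,0]}]'; python3 - <<'E'
from h import *
go([.467,-.227,.252])
f=viewer.grab_frame("wrist"); b=f["pixels"]; cv2.imwrite("pics/w19.png",b)
E
```

```text
time: 27.35
tool_pos: [0.4693, -0.1786, 0.2651]
tool_rot: [0.501, 0.5, 0.5, -0.5]
contact_force: [1.5, 0.6, -0.3]
gripper_width: 0.498
time: 27.72
tool_pos: [0.4694, -0.2264, 0.2496]
tool_rot: [0.5, 0.5, 0.5, -0.5]
contact_force: [0.7, 0.6, 0.0]
gripper_width: 0.501
tcp [ 0.4694 -0.2264  0.2496] Z [ 0.001 -1.    -0.001] X [-0.     0.001 -1.   ] t 27.73 F [0.7 0.6 0. ] w 0.501
tool shift cm [-0.24 -0.24  0.06]
Y [ 1.     0.001 -0.   ]
```

View pics/w19.png

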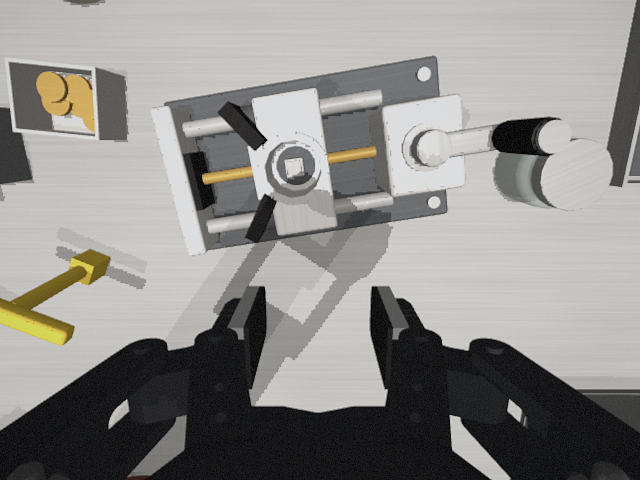

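The crank is unchanged from before, with the sleeve at (553,134) and the hub at (434,146). The screw head at (293,167) is square to the stand, and nothing touches the robot. I'll hand in.

```bash
python3 -c "
from plant import manip
print(manip.job_done())"
```

```text
the job is handed in; nothing more can be done
None
```

I turned the crank to its stop by the sleeve, tightened the lock screw with the large T-key, put the key back upright in its own slot, let go and handed in at about 28 s.

**Last checks**
- **Crank:** it met about 12 N at the stop. The sleeve position there gives about 6.27 rad, and the final picture shows the arm still along the stand's −y. The camera's own hub-to-sleeve line differed by about 0.04 rad.
- **Screw:** with the key off, the head's edges were at 6.7° yaw, against about 7.2° expected at 1.6 rad. That is tight.
- **Key:** it stands over its slot in the last picture that shows it. I judged that by eye and did not measure its distance from the start.
- **Robot:** it was clear of everything at hand-in.
- **Other things:** none looked moved in the pictures, but I did not measure them.

**What went wrong or disagreed**
- The key jammed on the head's shoulder at the first try (14 N). It went on after I lifted it and shifted about 1.5 mm.
- While tightening, the torque rose to 0.5 Nm and then fell to 0.14 Nm. The hand had also turned further than the play should allow. I did not explain this, which is why I lifted the key off and looked at the head.
- The key had tilted about 4.5° in the grip, and its foot caught the rack top on the way back (18 N). I raised it, corrected the tilt and put it in.
- The wrist camera read about 2 mm too negative in y compared with the arm.

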